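# Ballast the model boat, close it up and put the spare weights away

## Robot

A 6-joint arm with a two-finger parallel gripper is mounted at the origin on the work surface. World frame = base frame: x ahead of the robot, y to its left, z up, the work surface at z = 0. Lengths are in mm, angles in rad, forces in N, time in s.
With the tool pointing down it reaches from about 300 to 775 mm from the base axis. Payload 14.6 kg.
Tool frame: the origin (TCP) lies midway between the tips of the shut fingers; the grasp point (between the pads) lies 19 mm behind it (manip.grasp_offset is the distance from the TCP to the grasp point, in mm); z points along the fingers, y is the line along which they close (so a half turn about z gives the same grasp; the last joint's range is limited). The gripper opens to 94 mm and grips with 3 to 60 N. Pads are 16 mm wide; open, the fingers measure 119 mm over their backs; the gripper's body (75 mm by 177 mm) begins 78 mm behind the grasp point.
Start: joints at [1.043, 0.3, 1.521, -0, 1.321, -0.067], TCP at [244.562, 492.624, 205.446] pointing down, gripper open.
Joint ranges: [-3.03, 3.03], [-0.79, 2.21], [0.23, 2.52], [-1.04, 4.18], [0, 3.07], [-2.55, 2.55]. Speed limits (rad/s): [2.22, 2.22, 2.57, 3.14, 3.14, 3.14].

## Interface

Orientations are given as [roll, pitch, yaw] about the fixed x, y, z axes, in that order (R = Rz(yaw) Ry(pitch) Rx(roll)).
In Python, from cell import manip, viewer gives the robot as it stands. The module is installed in compiled form; this text tells all that it offers.
- The arm moves only by the tool move_arm, never from a script. Its argument "moves" is a list of rows, each a list of 4 numbers: the shift along the tool's x, y, z in m, then the turn about the tool's z in rad. A call has 1 to 12 rows; each row is the pose to reach, as a shift and turn from the pose commanded when the call began, along the tool's axes at that moment; what a row does not reach only later rows make up. A row lasts 1/10 s, in which the tool goes at most 50 mm and 8.59 degrees, less where a joint would pass 70% of its speed; a pose out of reach is approached as far as the arm can. A call with a gripper value outside its range is refused whole. "jaw" is the finger opening in m, from 0 to 0.094, set as the call begins (left out, the last holds). The fingers move at their own pace and stop on an object; "squeeze" is the grip in N (left out, the last holds). Time passes only in rows, so rows that repeat a pose let the fingers close. It gives the time, the measured TCP pose, the force, the opening and the grip force at its end, in the units of the state.
- manip.read_state(): the state, without advancing time (a new reading comes with each control period).
- viewer.camera(name): name is "scene" or "side" or "wrist"; returns a dict with "frame" (384x512x3 uint8, blue, green, red), "z_map" (384x512 float32, mm along the optical axis (not along the pixel's ray), 0 where there is no reading), "fx", "fy", "cx", "cy" (pixels), "origin" and "orientation" of the camera in the world. Camera axes: x right, y down, z forward; pixel columns grow to the right and rows downward; lengths in mm; the calibration is good to about 2 mm. A picture is of the moment at which its call begins.
- manip.sign_off(): hands the job in; it is judged then, once.
The state is a dict: "clock": time; "joints": joint angles; "qd": joint speeds; "effort": joint torques, N m; "eef_pos": TCP position; "eef_rot": TCP orientation; "wrist_force": force on the tool from outside, world axes, zero at the start; "moment": the same for the moment, N m; "finger_gap": finger opening in mm; "finger_force": force on a finger pad.
Only numpy, scipy, OpenCV 4.12 (cv2) and the standard library are available. Lean on these libraries where they do the work, as an engineer would, in place of code of your own. Each camera call takes 0.05 s, during which the arm holds its last target. There are 200 camera calls.

## Task

Lay every steel ballast bar on the floor of the open model hull, then set the deck on the hull, bow to bow, so that it drops in flush all round, and swing both hold-down clamps down onto it. Put the two spare trim weights, the round one and the square one, back in their own slots in the open weight drawer and push the drawer fully shut. Leave the jars, the caliper and the part frame where they are.

Things in the scene. Friction and masses are not known exactly. Their poses are not given: they have to be found in the camera images.
- boat: Grey open model hull fixed on a wooden cradle. Origin on the table under its middle, z up, x to the pointed bow, y to the side with the clamps (robot's side). Straight sides from x=-120 (flat stern) to x=30, then rounding in to the bow tip at x=122; outside 80 wide. Walls 4 thick; inner floor z=10, rim z=42; inside 72 wide from x=-116 to 30. Position and yaw vary.
- bar1: Steel ballast bar 44 x 16 x 14 high (x, y, z), 77 g, lying flat on the mat; origin at its centre. Between two and four such bars are there. With the deck on, 26 of height remains inside the hull, so the bars must lie in one layer; four lie side by side across the hull with 42 between centres.
- bar2: Steel ballast bar 44 x 16 x 14 high (x, y, z), 77 g, lying flat on the mat; origin at its centre. Between two and four such bars are there. With the deck on, 26 of height remains inside the hull, so the bars must lie in one layer; four lie side by side across the hull with 42 between centres.
- bar3: Steel ballast bar 44 x 16 x 14 high (x, y, z), 77 g, lying flat on the mat; origin at its centre. Between two and four such bars are there. With the deck on, 26 of height remains inside the hull, so the bars must lie in one layer; four lie side by side across the hull with 42 between centres.
- bar4: Steel ballast bar 44 x 16 x 14 high (x, y, z), 77 g, lying flat on the mat; origin at its centre. Between two and four such bars are there. With the deck on, 26 of height remains inside the hull, so the bars must lie in one layer; four lie side by side across the hull with 42 between centres.
- disc: Spare trim weight: upright steel cylinder, diameter 30, 24 high, 130 g, on the mat; origin at the centre of its underside.
- block: Spare trim weight: square steel block 28 x 28, 24 high, 140 g, on the mat; origin at the centre of its underside, x and y along its sides.
- deck: Grey deck, same outline as the hull (242 x 80), 120 g, right way up on the mat. Origin: centre of the underside of its locating step; x to the bow, z up. Step z 0..6, 65.6 wide, 3 to 5 clearance in the hull; plate z 6..11 rests on the rim; deckhouse to hold it by: at the origin, 40 long (x), 30 wide (y), z 11..41 (cap to 46). Seated: x, y axes match the boat's, origin at boat (0, 0, 36).
- deck_bow (a point): Tip of the deck's bow, on its top face: x=120, z=11 in the deck's frame.
- clamp_aft (a joint): Hold-down clamp nearer the stern: flat steel arm 50 long, 12 wide, black tip with rubber foot, hinged on a grey post beside the hull. 0 = level, foot on the seated deck; grows as it swings up and back, away from the hull (1.57 upright, 2.0 end stop); without deck it sinks to -0.15. Starts raised 1.65 to 1.95. Stiff hinge (0.06 N m, about 1.5 N at the tip): stays where left.
- clamp_aft_tip (a point): Top (outer) face of that arm's black tip, 43 from the hinge axis and 6 above the arm's middle plane.
- clamp_aft_hinge (a point): Hinge axis of that clamp, fixed on the boat: x=-75, y=55, z=52 in the boat's frame; axis along the boat's x. Site axes as the boat's.
- clamp_fore (a joint): Hold-down clamp nearer the bow: flat steel arm 50 long, 12 wide, black tip with rubber foot, hinged on a grey post beside the hull. 0 = level, foot on the seated deck; grows as it swings up and back, away from the hull (1.57 upright, 2.0 end stop); without deck it sinks to -0.15. Starts raised 1.65 to 1.95. Stiff hinge (0.06 N m, about 1.5 N at the tip): stays where left.
- clamp_fore_tip (a point): Top (outer) face of that arm's black tip, 43 from the hinge axis and 6 above the arm's middle plane.
- clamp_fore_hinge (a point): Hinge axis of that clamp, fixed on the boat: x=55, y=55, z=52 in the boat's frame; axis along the boat's x. Site axes as the boat's.
- cab_drawer0 (a joint): Drawer of the small grey weight cabinet (200 deep, 180 wide, 75 high): 0 = shut, grows as it is pulled out towards the robot; starts 0.115 to 0.13 open. Slides stiffly (about 1 N plus drag) and stays where it is left.
- cab_drawer0_handle (a point): Middle of the outer bar of the drawer's handle (90 long, about 10 thick, level, 35 in front of the drawer's front, z about 43). Axes as the cabinet's: x points into the cabinet; pushing along +x shuts the drawer. Drawer front reaches up to z=62, cabinet to 75.
- round_slot (a point): Centre of the mouth of the round slot (diameter 36, 10 deep) in the white insert on the drawer's floor, z about 36; 42 behind the drawer's inner front wall, on the left seen from the robot. Axes as the cabinet's. A weight fully in has its underside 10 below this point. Drawer sides reach 17 above the insert.
- square_slot (a point): Centre of the mouth of the square slot (36 x 36, 10 deep), sides along the cabinet's axes, to the right of the round one, otherwise the same.
- paint_jar: Bystander: small glass paint jar, 36 wide, 45 high; origin under its middle. To be left alone.
- glue_jar: Bystander: glass jar with black cap, 40 wide, 50 high; origin under its middle. To be left alone.
- caliper: Bystander: caliper lying beyond the boat, 160 long; origin at its middle on the mat. To be left alone.
- sprue: Bystander: thin grey frame of unused parts, 150 x 64, lying beyond the deck; origin at its middle on the mat. To be left alone.

How it is judged (in metres and radians):
On the way, in this order (a step that is already met when the one before it is completed fails the run):
1. every ballast bar lies on the hull's floor, let go (x of bar1 in the frame of boat between -0.118 and 0.11 m and y of bar1 in the frame of boat between -0.037 and 0.037 m and z of each of bar1, bar2, bar3, bar4 in the frame of boat below 0.025 m and linear speed of each of bar1, bar2, bar3, bar4 below 0.03 m/s and x of bar2 in the frame of boat between -0.118 and 0.11 m and y of bar2 in the frame of boat between -0.037 and 0.037 m and x of bar3 in the frame of boat between -0.118 and 0.11 m and y of bar3 in the frame of boat between -0.037 and 0.037 m and x of bar4 in the frame of boat between -0.118 and 0.11 m and y of bar4 in the frame of boat between -0.037 and 0.037 m and contact force between the fingers and bar1 below 0.5 N and contact force between the fingers and bar2 below 0.5 N and contact force between the fingers and bar3 below 0.5 N and contact force between the fingers and bar4 below 0.5 N), for 0.2 s.
2. the deck sits flush in the hull, bow to bow (z of deck in the frame of boat between 0.03 and 0.04 m and x of deck in the frame of boat between -0.009 and 0.009 m and y of deck in the frame of boat between -0.007 and 0.007 m and angle between the x axis of deck and the x axis of boat, either way round below 0.08 rad and angle between deck's own z axis and vertical below 0.04 rad and x of deck_bow in the frame of boat above 0.1 m), for 0.2 s.
3. both clamps are down on the deck (all of step 2 and value of joint clamp_aft between -0.06 and 0.08 rad and value of joint clamp_fore between -0.06 and 0.08 rad), for 0.2 s.
At the end, for the whole second after the job is handed in: Bars on the hull floor; deck seated bow to bow (9 mm along, 7 mm across, 4 mm high, 0.04 rad); both clamps down on it (-0.06 to 0.08 rad); round and square weights upright in their own slots (within 7 mm, 6 mm deep or more); drawer under 6 mm open (all of step 3 and x of bar1 in the frame of boat between -0.118 and 0.11 m and y of bar1 in the frame of boat between -0.037 and 0.037 m and z of each of bar1, bar2, bar3, bar4 in the frame of boat below 0.025 m and linear speed of each of bar1, bar2, bar3, bar4 below 0.03 m/s and x of bar2 in the frame of boat between -0.118 and 0.11 m and y of bar2 in the frame of boat between -0.037 and 0.037 m and x of bar3 in the frame of boat between -0.118 and 0.11 m and y of bar3 in the frame of boat between -0.037 and 0.037 m and x of bar4 in the frame of boat between -0.118 and 0.11 m and y of bar4 in the frame of boat between -0.037 and 0.037 m and horizontal distance between disc and round_slot below 0.007 m and z of disc in the frame of round_slot below -0.006 m and angle between each of disc, block's own z axis and vertical below 0.12 rad and horizontal distance between block and square_slot below 0.007 m and z of block in the frame of square_slot below -0.006 m and value of joint cab_drawer0 below 0.006 m); the robot touches nothing.
It fails at once if a bystander (paint jar) is pushed out of its place by more than 4 cm (distance of paint_jar from where it was at the start of the episode above 0.04 m).
It fails at once if a bystander (glue jar) is pushed out of its place by more than 4 cm (distance of glue_jar from where it was at the start of the episode above 0.04 m).
It fails at once if a bystander (caliper) is pushed out of its place by more than 4 cm (distance of caliper from where it was at the start of the episode above 0.04 m).
It fails at once if a bystander (sprue) is pushed out of its place by more than 4 cm (distance of sprue from where it was at the start of the episode above 0.04 m).
Of bar1, bar2, bar3, bar4 only 2 to 4 are there at a start; the rules pass over those that are not, and their reading is None.
At some moment in a run one of bar1, bar2, bar3, bar4, disc, block may be knocked a few centimetres aside while the robot is not near it.
Once in a run the grip may slacken for a moment while it holds something.
It also fails if it takes over 210 s, if anything falls off the work surface, if the arm or the gripper's body presses on something with over 40 N, if the wrist force passes 120 N, or if a joint passes its speed limit or range.

## Working session

There is one attempt and no reset: what is moved stays moved. The work goes in short steps, Python scripts to look and compute and a tool call to move; the robot and the scene stay as the last step left them, time stands still between calls to the robot, and variables do not carry over. Pictures are saved under pics/ and viewed, at most 14 in all, crops included, and the job is handed in when it is done.

Besides the shell and the picture viewer there is one more tool, called after "Emit:" by a JSON object that holds its "op" and its "data". move_arm: Moves the arm, as the interface text tells. Its arguments: {"type":"object","properties":{"moves":{"type":"array"},"jaw":{"type":"number"},"squeeze":{"type":"number"}},"required":["moves"]}

```bash
mkdir -p pics; cat > h.py <<'E'
import numpy as np, cv2
from cell import manip, viewer
from scipy.spatial.transform import Rotation as R
def rot(o):
    o=np.array(o,float)
    if o.shape==(3,3): return o
    return R.from_euler('xyz',o).as_matrix() if o.size==3 else R.from_quat(o).as_matrix()
def cam(n):
    c=viewer.camera(n); c['R']=rot(c['orientation']); c['o']=np.array(c['origin'],float); return c
def cloud(c):
    z=c['z_map']; v,u=np.mgrid[:z.shape[0],:z.shape[1]]
    p=np.stack([(u-c['cx'])/c['fx']*z,(v-c['cy'])/c['fy']*z,z],-1)
    return p@c['R'].T+c['o']
def st():
    s=manip.read_state(); print({k:np.round(s[k],3).tolist() for k in ('clock','joints','eef_pos','eef_rot','wrist_force','finger_gap','finger_force')}); return s
E
python3 - <<'E'
from h import *
st()
for n in('scene','side','wrist'):
    c=cam(n); print(n,c['orientation'],c['o'],c['fx'],c['cx'],c['cy']); cv2.imwrite(f'pics/{n}0.png',c['frame']); np.savez(f'{n}0.npz',**{k:c[k] for k in c})
    P=cloud(c); m=c['z_map']>0; print(np.percentile(P[m],[1,50,99],axis=0).round().tolist())
E
```

```text
{'clock': 0.0, 'joints': [1.043, 0.3, 1.522, 0.0, 1.321, -0.067], 'eef_pos': [244.417, 492.434, 204.907], 'eef_rot': [-3.141, -0.0, 2.681], 'wrist_force': [-0.909, -0.057, -0.202], 'finger_gap': 94.189, 'finger_force': 0.0}
scene [-2.36708094 -0.00300907  1.85693351] [1477.12116758  284.42280424  978.78665249] 429.7098847979916 257.108222143518 193.14422037112723
[[-2401.0, -1642.0, -759.0], [612.0, 3.0, 0.0], [1020.0, 820.0, 482.0]]
side [-2.23721140e+00 -1.62159008e-03 -2.72498087e+00] [299.18988001 734.2290765  659.93346057] 384.8219750054114 257.8024357632188 192.63921407705237
[[-48.0, -2340.0, -538.0], [623.0, 64.0, 4.0], [1581.0, 576.0, 521.0]]
wrist [2.87133221e+00 6.14222701e-04 1.10990329e+00] [175.50634722 525.65882779 384.56573475] 290.28929671623996 251.73788418197537 192.1637148497402
[[-26.0, 163.0, -1.0], [222.0, 499.0, 1.0], [528.0, 810.0, 336.0]]
```

View pics/scene0.png

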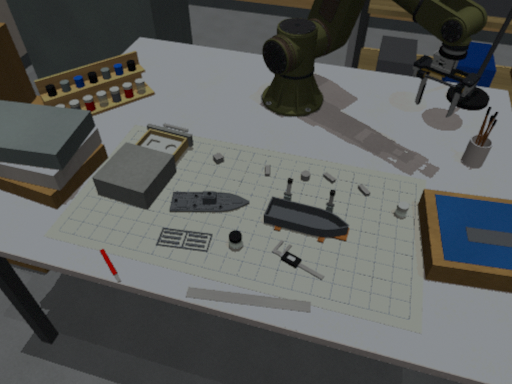

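View pics/side0.png

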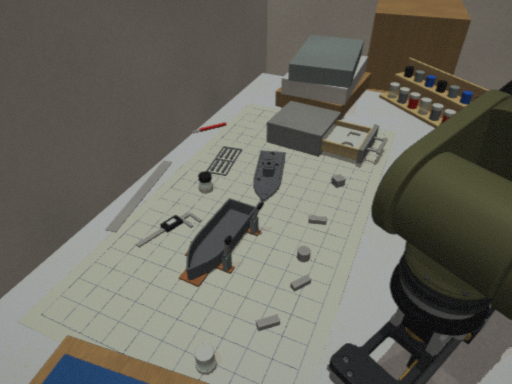

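```bash
python3 - <<'E'
from h import *
# top-down orthographic mosaic: 1px=1.5mm, x 200..850 , y -550..550
out=[]
for n in('scene','side'):
    d=np.load(n+'0.npz'); c={k:d[k] for k in d}; P=cloud(c).reshape(-1,3); F=c['frame'].reshape(-1,3)
    s=0.75
    img=np.zeros((560,800,3),np.uint8)
    ok=(c['z_map'].ravel()>0)&(P[:,2]<150)&(P[:,2]>-20)
    u=((560-P[:,1])*s-20).astype(int); v=((850-P[:,0])*s).astype(int)
    ok&=(u>=0)&(u<800)&(v>=0)&(v<560)
    idx=np.where(ok)[0]; idx=idx[np.argsort(P[idx,2])]
    for dx in(0,1):
      for dy in (0,1):
        img[np.clip(v[idx]+dy,0,559),np.clip(u[idx]+dx,0,799)]=F[idx]
    for k in range(200,851,100): cv2.putText(img,str(k),(0,int((850-k)*s)+4),0,.4,(0,255,255))
    for k in range(-500,501,100): cv2.putText(img,str(k),(int((560-k)*s-20),555),0,.4,(0,255,255))
    cv2.imwrite(f'pics/top_{n}.png',img)
E
```

```text
(no output)
```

View pics/top_scene.png

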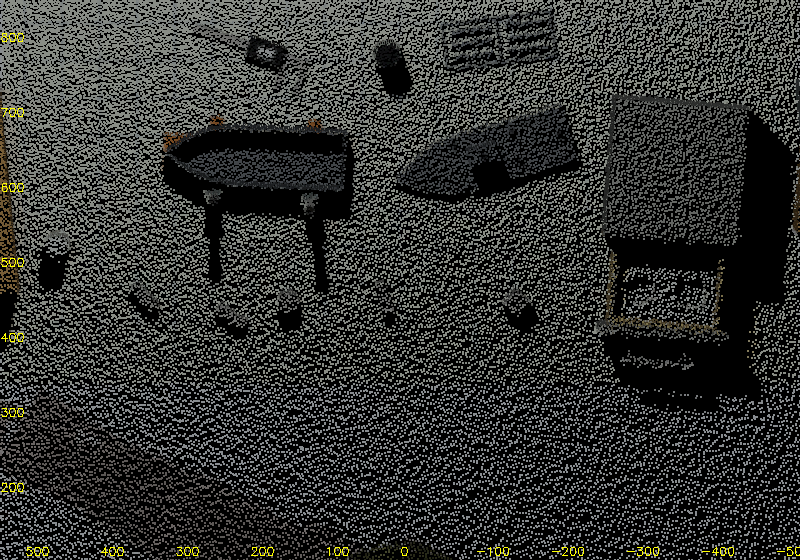

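The pictures show the hull at scene pixel (305,218) with its bow to the right, and the deck at (208,202), also bow right. Three bars are at (267,171), (329,178) and (363,190). The disc is at (305,176), the block at (218,158), and the open drawer at (163,146). Next I'll take overhead wrist views.

```bash
cat >> h.py <<'E'
def plan(*ts):
    """ts: (x,y,z,yaw) sequence; prints per-call deltas in the tool axes of each call's start"""
    s=manip.read_state(); p=np.array(s['eef_pos'],float); y0=s['eef_rot'][2]
    for t in ts:
        d=np.array(t[:3],float)-p; dy=(t[3]-y0+np.pi)%(2*np.pi)-np.pi
        c,sn=np.cos(y0),np.sin(y0)
        l=[(c*d[0]+sn*d[1])/1e3,(sn*d[0]-c*d[1])/1e3,-d[2]/1e3,-dy]
        n=int(np.ceil(max(np.linalg.norm(d)/50,abs(dy)/.15)))+1
        print(np.round(l,4).tolist(),'rows',n,'j6~',round(np.arctan2(t[1],t[0])+1.571-t[3],2)); p=np.array(t[:3],float); y0=t[3]
E
python3 - <<'E'
from h import *
plan((450,130,300,3.1416),(450,-230,300,3.1416))
E
```

```text
[-0.3453, -0.2333, -0.095, -0.4608] rows 10 j6~ -1.29
[0.0, -0.36, -0.0, -0.0] rows 9 j6~ -2.04
```

Emit:
{"op": "move_arm", "data": {"moves": [[-0.3453, -0.2333, -0.095, -0.4608], [-0.3453, -0.2333, -0.095, -0.4608], [-0.3453, -0.2333, -0.095, -0.4608], [-0.3453, -0.2333, -0.095, -0.4608], [-0.3453, -0.2333, -0.095, -0.4608], [-0.3453, -0.2333, -0.095, -0.4608], [-0.3453, -0.2333, -0.095, -0.4608], [-0.3453, -0.2333, -0.095, -0.4608], [-0.3453, -0.2333, -0.095, -0.4608], [-0.3453, -0.2333, -0.095, -0.4608], [-0.3453, -0.2333, -0.095, -0.4608], [-0.3453, -0.2333, -0.095, -0.4608]]}}

```text
clock: 1.35
eef_pos: [449.6, 130.8, 300.1]
eef_rot: [3.142, -0.001, -3.141]
wrist_force: [0.4, -0.4, 0.4]
finger_gap: 94.3
finger_force: 0.0
```

```bash
python3 - <<'E'
from h import *
st()
c=cam('wrist'); cv2.imwrite('pics/w1.png',c['frame']); np.savez('w1.npz',**c); print(c['o'],c['orientation'])
P=cloud(c)
# blobs above the mat
m=((P[...,2]>7)&(P[...,2]<40)&(c['z_map']>0)&(P[...,0]<560)).astype(np.uint8)
n,l,s,_=cv2.connectedComponentsWithStats(m)
for i in range(1,n):
    if s[i,4]<40: continue
    q=P[l==i]; h=np.percentile(q[:,2],90); t=q[q[:,2]>h-4]; r=cv2.minAreaRect(t[:,:2].astype(np.float32)); print(s[i].tolist(),'top',h.round(1),len(t),np.round(r[0],1),np.round(r[1],1),round(r[2],1), t.mean(0).round(1))
E
```

```text
{'clock': 1.35, 'joints': [0.205, 0.056, 1.589, 0.0, 1.497, -1.367], 'eef_pos': [449.647, 130.799, 300.085], 'eef_rot': [3.142, -0.001, -3.141], 'wrist_force': [0.441, -0.355, 0.4], 'finger_gap': 94.328, 'finger_force': 0.0}
[372.65563843 129.39167983 479.74134532] [2.87189206e+00 7.51084781e-05 1.57146206e+00]
[296, 137, 28, 23, 281] top 15.9 277 [428.6 221.7] [44.2 15.9] 54.9 [428.3 221.3  14.6]
[59, 148, 30, 25, 454] top 25.6 329 [ 447.  -157.3] [28.7 28.6] 48.0 [ 446.9 -156.7   24.6]
[175, 150, 18, 28, 291] top 15.5 274 [454.   18.5] [44. 16.] 14.7 [453.4  18.6  14.4]
[253, 151, 19, 20, 296] top 25.8 275 [447.7 145.3] [28.2 28.9] 27.2 [447.7 145.6  24.6]
[367, 151, 25, 27, 296] top 15.4 276 [455.1 336.9] [44.3 16.2] 41.5 [454.7 336.4  14.4]
[473, 166, 39, 66, 1056] top 36.7 238 [507.4 511. ] [ 27.3 101.8] 80.2 [506.  511.   36.3]
[0, 185, 20, 46, 343] top 35.3 65 [ 547.4 -275.2] [23.7  8.1] 13.5 [ 546.7 -274.9   35.6]
[432, 194, 26, 25, 323] top 36.4 68 [520.3 444.7] [13.7 32.6] 73.5 [519.2 442.9  36.3]
```

View pics/w1.png

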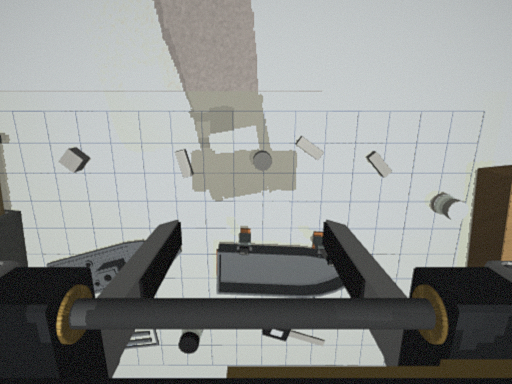

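The wrist view shows three bars at pixels (310,148), (184,163) and (378,164). The disc is at (262,160), the block at (74,160), and the hull at (280,270). Sizes and heights match the text. For the hull, deck and drawer I'll turn the tool half round so the fingers are out of the way.

```bash
python3 - <<'E'
from h import *
plan((465,180,310,1.55),(470,180,310,0),(440,-220,310,0))
E
```

```text
[-0.0155, 0.049, -0.0099, 1.5929] rows 12 j6~ 0.39
[0.0001, 0.005, -0.0, 1.55] rows 12 j6~ 1.94
[-0.03, 0.4, -0.0, -0.0] rows 10 j6~ 1.11
```

Emit:
{"op": "move_arm", "data": {"moves": [[-0.0155, 0.049, -0.0099, 1.5929], [-0.0155, 0.049, -0.0099, 1.5929], [-0.0155, 0.049, -0.0099, 1.5929], [-0.0155, 0.049, -0.0099, 1.5929], [-0.0155, 0.049, -0.0099, 1.5929], [-0.0155, 0.049, -0.0099, 1.5929], [-0.0155, 0.049, -0.0099, 1.5929], [-0.0155, 0.049, -0.0099, 1.5929], [-0.0155, 0.049, -0.0099, 1.5929], [-0.0155, 0.049, -0.0099, 1.5929], [-0.0155, 0.049, -0.0099, 1.5929], [-0.0155, 0.049, -0.0099, 1.5929]]}}

```text
clock: 2.6
eef_pos: [465.1, 180.0, 310.2]
eef_rot: [-3.141, 0.0, 1.549]
wrist_force: [-0.3, -0.1, 0.4]
finger_gap: 93.9
finger_force: 0.0
```

Emit:
{"op": "move_arm", "data": {"moves": [[0, 0.005, 0, 1.55], [0, 0.005, 0, 1.55], [0, 0.005, 0, 1.55], [0, 0.005, 0, 1.55], [0, 0.005, 0, 1.55], [0, 0.005, 0, 1.55], [0, 0.005, 0, 1.55], [0, 0.005, 0, 1.55], [0, 0.005, 0, 1.55], [0, 0.005, 0, 1.55], [0, 0.005, 0, 1.55], [0, 0.005, 0, 1.55]]}}

```text
clock: 3.8
eef_pos: [470.3, 179.6, 310.2]
eef_rot: [3.142, 0.0, 0.002]
wrist_force: [0.1, 0.6, 0.1]
finger_gap: 93.9
finger_force: 0.0
```

```bash
python3 - <<'E'
from h import *
st()
c=cam('wrist'); cv2.imwrite('pics/w2.png',c['frame']); np.savez('w2.npz',**c); print(c['o'],c['orientation'])
plan((440,-220,310,0))
E
```

```text
{'clock': 3.8, 'joints': [0.292, 0.134, 1.481, 0.0, 1.527, 1.861], 'eef_pos': [470.263, 179.59, 310.22], 'eef_rot': [3.142, 0.0, 0.002], 'wrist_force': [0.141, 0.593, 0.14], 'finger_gap': 93.892, 'finger_force': 0.0}
[548.01910625 178.39229667 489.82988961] [ 2.87314159e+00 -1.21324817e-04 -1.56878985e+00]
[-0.0317, 0.3994, 0.0003, 0.0035] rows 10 j6~ 1.11
```

Emit:
{"op": "move_arm", "data": {"moves": [[-0.03, 0.4, 0, 0], [-0.03, 0.4, 0, 0], [-0.03, 0.4, 0, 0], [-0.03, 0.4, 0, 0], [-0.03, 0.4, 0, 0], [-0.03, 0.4, 0, 0], [-0.03, 0.4, 0, 0], [-0.03, 0.4, 0, 0], [-0.03, 0.4, 0, 0], [-0.03, 0.4, 0, 0], [-0.03, 0.4, 0, 0]]}}

```text
clock: 4.95
eef_pos: [440.3, -219.9, 310.4]
eef_rot: [-3.141, -0.0, 0.001]
wrist_force: [-0.2, 0.5, 0.0]
finger_gap: 93.9
finger_force: 0.0
```

```bash
python3 - <<'E'
from h import *
st()
c=cam('wrist'); cv2.imwrite('pics/w3.png',c['frame']); np.savez('w3.npz',**c); print(c['o'],c['orientation'])
E
```

```text
{'clock': 4.95, 'joints': [-0.538, 0.108, 1.51, 0.0, 1.524, 1.032], 'eef_pos': [440.322, -219.929, 310.414], 'eef_rot': [-3.141, -0.0, 0.001], 'wrist_force': [-0.172, 0.454, 0.018], 'finger_gap': 93.9, 'finger_force': 0.0}
[ 517.99221219 -221.21371171  490.01297331] [ 2.87344705e+00  7.04102153e-05 -1.56953082e+00]
```

View pics/w2.png

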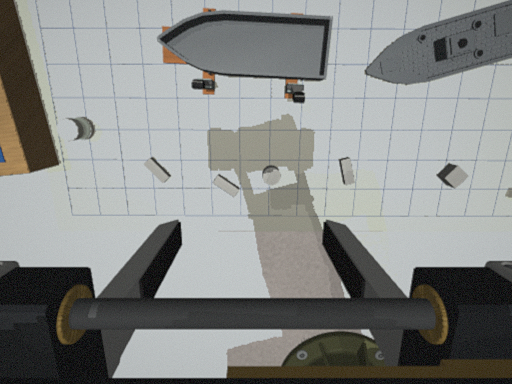

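View pics/w3.png

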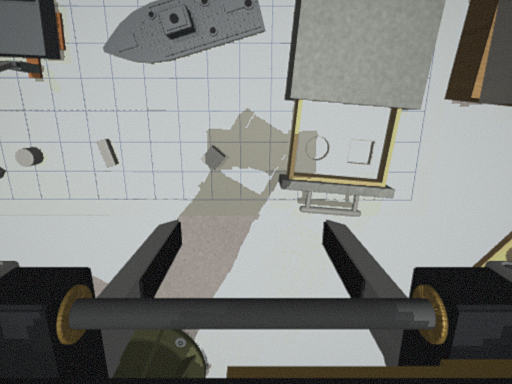

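The hull is at w2 pixel (250,45), bow left, and the deck is at w3 (185,28), also bow left. In w3 the round slot is at (317,147), the square slot at (361,151), and the handle at (331,212). I'll fit poses from these views.

```bash
cat > fit.py <<'E'
from h import *
from scipy.optimize import least_squares
def ld(n):
    d=np.load(n); return {k:d[k] for k in d}
def fit_rim(P,p0,zr):
    q=P[(P[:,2]>zr[0])&(P[:,2]<zr[1])]
    # model: polyline of rim centreline: stern, two sides
    def loc(p,q): 
        c,s=np.cos(p[2]),np.sin(p[2]); d=q[:,:2]-p[:2]; return np.c_[c*d[:,0]+s*d[:,1],-s*d[:,0]+c*d[:,1]]
    p=np.array(p0,float)
    for tol in(14,8,5,4):
        L=loc(p,q); k=(L[:,0]>-118-tol)&(L[:,0]<25)&(np.minimum(abs(abs(L[:,1])-38),np.where(abs(L[:,1])<38,abs(L[:,0]+118),99))<tol)
        f=lambda p:(lambda L:np.where((abs(L[:,0]+118)<abs(abs(L[:,1])-38)),L[:,0]+118,abs(L[:,1])-38))(loc(p,q[k]))
        r=least_squares(f,p,loss='soft_l1'); p=r.x
    L=loc(p,q); return p,k.sum(),np.sqrt(np.mean(r.fun**2)), L[(abs(L[:,1])<8)&(L[:,0]<135)][:,0].max(), np.median(q[k][:,2])
E
python3 - <<'E'
from fit import *
for n in('w2.npz','w1.npz','scene0.npz','side0.npz'):
    c=ld(n); P=cloud(c)[c['z_map']>0]
    P=P[(P[:,0]>560)&(P[:,0]<720)&(P[:,1]>60)&(P[:,1]<340)]
    print(n,[np.round(x,4).tolist() for x in fit_rim(P,(632,200,1.571+0.03),(38,48))])
print('deck')
for n in('w3.npz','w2.npz','scene0.npz','side0.npz'):
    c=ld(n); P=cloud(c)[c['z_map']>0]; P=P[(P[:,0]>560)&(P[:,0]<740)&(P[:,1]>-260)&(P[:,1]<40)]
    for zr in((38,44),(44,50)):
        t=P[(P[:,2]>zr[0])&(P[:,2]<zr[1])]
        if len(t)>8: r=cv2.minAreaRect(t[:,:2].astype(np.float32)); print(n,zr,len(t),np.round(r[0],1),np.round(r[1],1),round(r[2],1),t.mean(0).round(1))
    t=P[(P[:,2]>7)&(P[:,2]<15)]; r=cv2.minAreaRect(t[:,:2].astype(np.float32)); print(' plate',len(t),np.round(r[0],1),np.round(r[1],1),round(r[2],1),np.median(t[:,2]).round(1))
print('drawer')
for n in('w3.npz','scene0.npz'):
    c=ld(n); P=cloud(c); 
    v,u=np.mgrid[:384,:512]; ray=np.stack([(u-c['cx'])/c['fx'],(v-c['cy'])/c['fy'],np.ones(u.shape)],-1)@c['R'].T
    X=c['o']+ray*((36-c['o'][2])/ray[...,2])[...,None]
    box=(X[...,0]>405)&(X[...,0]<520)&(X[...,1]<-280)&(X[...,1]>-415)
    print('insert z',np.median(P[box][:,2]).round(1))
    m=(box&(P[...,2]<32)&(c['z_map']>0)).astype(np.uint8)
    k,l,s,_=cv2.connectedComponentsWithStats(m)
    for i in range(1,k):
        if s[i,4]>60:
            q=X[l==i]; r=cv2.minAreaRect(q[:,:2].astype(np.float32)); print(n,s[i].tolist(),np.round(r[0],1),np.round(r[1],1),round(r[2],1),q.mean(0).round(1),'depth',np.median(P[l==i][:,2]).round(1))
    h=P[(P[...,0]>320)&(P[...,0]<385)&(P[...,1]<-270)&(P[...,1]>-430)&(P[...,2]>35)&(P[...,2]<55)&(c['z_map']>0)]
    if len(h): r=cv2.minAreaRect(h[:,:2].astype(np.float32)); print('handle',len(h),np.round(r[0],1),np.round(r[1],1),round(r[2],1),np.percentile(h[:,2],95).round(1))
E
```

```text
w2.npz [[640.5748, 190.2819, 1.5235], 1003, 1.3259, 120.9128, 42.434]
w1.npz [[640.9796, 189.2251, 1.5238], 674, 1.394, -116.6696, 42.4181]
scene0.npz [[643.1608, 193.3768, 1.5199], 195, 1.8847, 121.4039, 41.1325]
side0.npz [[639.4403, 190.6435, 1.5305], 329, 1.4117, 121.9561, 43.8071]
deck
w3.npz (38, 44) 392 [ 641.5 -114.3] [30.5 40.1] 17.0 [ 640.1 -115.8   41.7]
w3.npz (44, 50) 324 [ 640.3 -114.4] [24.8 29.7] 16.5 [ 641.4 -114.1   45.3]
 plate 6283 [ 641.2 -113.3] [ 80.  242.2] 15.6 11.8
w2.npz (38, 44) 373 [ 641.4 -113.1] [29.9 41. ] 15.6 [ 640.4 -109.8   41.6]
w2.npz (44, 50) 309 [ 641.3 -113.1] [21.9 32.2] 15.0 [ 641.5 -113.2   45.4]
 plate 6249 [ 638.2 -101.2] [ 80.1 219.3] 15.6 11.8
scene0.npz (38, 44) 57 [ 645.1 -109.7] [27.5 39.9] 15.7 [ 647.  -109.4   41.4]
scene0.npz (44, 50) 28 [ 646.6 -108.5] [23.5 30. ] 6.3 [ 644.7 -109.5   45.2]
 plate 1105 [ 642.4 -110.3] [ 85.5 241.8] 17.6 10.9
side0.npz (38, 44) 34 [ 642.  -111.8] [31.1 40.7] 22.1 [ 638.4 -104.4   42. ]
side0.npz (44, 50) 63 [ 641.1 -111.6] [24.1 36.3] 11.1 [ 640.  -110.5   47. ]
 plate 641 [ 646.5 -107.9] [172.8 295.2] 0.7 13.8
drawer
insert z 36.5
w3.npz [290, 112, 5, 38, 82] [ 490.9 -282.5] [ 4.9 55.6] 89.4 [ 498.1 -281.9   36. ] depth 18.5
w3.npz [306, 137, 22, 23, 394] [ 464.5 -322.1] [34.4 32.7] 2.9 [ 464.5 -322.1   36. ] depth 26.5
w3.npz [347, 140, 26, 24, 499] [ 458.9 -389.8] [34.5 35.4] 85.6 [ 459.1 -389.5   36. ] depth 26.6
handle 502 [ 370.  -347.7] [99.1 29.4] 89.8 48.1
insert z 36.8
scene0.npz [147, 140, 13, 8, 61] [ 464.1 -385. ] [39.7 35.5] 11.1 [ 463.8 -384.8   36. ] depth 26.1
handle 82 [ 370.3 -342.2] [96.5 20.6] 87.5 48.6
```

```bash
cat >> h.py <<'E'
BOAT=(640.7,189.8,1.5236)
def b2w(x,y,B=BOAT):
    c,s=np.cos(B[2]),np.sin(B[2]); return B[0]+c*x-s*y,B[1]+s*x+c*y
def blobs(c,zlo=7,box=(380,545,-230,400),mn=25):
    P=cloud(c); m=((P[...,2]>zlo)&(P[...,2]<40)&(c['z_map']>0)&(P[...,0]>box[0])&(P[...,0]<box[1])&(P[...,1]>box[2])&(P[...,1]<box[3])).astype(np.uint8)
    n,l,s,_=cv2.connectedComponentsWithStats(m)
    for i in range(1,n):
        if s[i,4]<mn: continue
        q=P[l==i]; h=np.percentile(q[:,2],90); t=q[q[:,2]>h-4]; r=cv2.minAreaRect(t[:,:2].astype(np.float32))
        a=r[2] if r[1][0]>r[1][1] else r[2]-90
        print('top',h.round(1),len(t),'c',np.round(r[0],1),'size',np.round(r[1],1),'long axis',round(np.radians(a),3))
E
python3 - <<'E'
from fit import *
for n in('w2.npz','w3.npz','scene0.npz','side0.npz'): print(n); blobs(ld(n))
x,y=b2w(-75,-4); print(x,y)
plan((453.8,18.6,60,.257),(453.8,18.6,3,.257),(453.8,18.6,150,.257),(x,y,150,-.047),(x,y,14,-.047))
E
```

```text
w2.npz
top 15.5 268 c [454.4 338. ] size [43.4 16.4] long axis 0.732
top 15.5 256 c [453.1  19.2] size [43.8 16.3] long axis 0.264
top 25.4 300 c [ 446.7 -156.3] size [28.6 28.5] long axis 0.865
top 25.3 248 c [447.7 146.6] size [28.6 26.3] long axis 0.018
top 15.5 238 c [427.7 222.4] size [43.5 15.8] long axis 0.963
w3.npz
top 15.5 283 c [452.9  18.6] size [43.8 17.4] long axis 0.269
top 25.6 300 c [ 446.3 -157.1] size [27.9 28.1] long axis -0.706
top 25.3 281 c [447.3 145.7] size [29.2 28.8] long axis 1.36
scene0.npz
top 26.0 41 c [ 448.5 -152.2] size [28.7 27.5] long axis 0.892
top 15.3 32 c [455.3  22.8] size [43.7 10.1] long axis 0.271
top 25.8 41 c [450.4 151. ] size [31.  25.8] long axis 0.216
top 15.7 45 c [430.8 226. ] size [43.1 17.8] long axis 1.019
top 16.0 45 c [456.6 342.9] size [45.7 16.8] long axis 0.782
side0.npz
top 28.3 70 c [ 446.5 -157.2] size [30.6 29.3] long axis 0.955
top 17.8 85 c [452.9  19.6] size [40.6 16.8] long axis 0.242
top 27.9 110 c [447.6 146.3] size [26.9 29.6] long axis -1.25
top 17.8 142 c [427.6 222.4] size [43.7 17.4] long axis 0.952
top 17.2 188 c [453.5 337.6] size [44.1 17.9] long axis 0.756
641.1571353031477 114.69480026446494
[0.0138, -0.2383, 0.2505, -0.2554] rows 8 j6~ 1.35
[0.0, 0.0, 0.057, -0.0] rows 3 j6~ 1.35
[0.0, 0.0, -0.147, -0.0] rows 4 j6~ 1.35
[0.2056, -0.0453, -0.0, 0.304] rows 6 j6~ 1.8
[0.0, -0.0, 0.136, -0.0] rows 4 j6~ 1.8
```

Emit:
{"op": "move_arm", "data": {"moves": [[0.0135, -0.2385, 0.2505, -0.26], [0.0135, -0.2385, 0.2505, -0.26], [0.0135, -0.2385, 0.2505, -0.26], [0.0135, -0.2385, 0.2505, -0.26], [0.0135, -0.2385, 0.2505, -0.26], [0.0135, -0.2385, 0.2505, -0.26], [0.0135, -0.2385, 0.2505, -0.26], [0.0135, -0.2385, 0.2505, -0.26], [0.0135, -0.2385, 0.2505, -0.26], [0.0135, -0.2385, 0.2505, -0.26]], "jaw": 0.045, "squeeze": 25}}

```text
clock: 6.0
eef_pos: [454.6, 17.4, 61.1]
eef_rot: [3.141, -0.002, 0.26]
wrist_force: [0.5, -0.0, 0.4]
finger_gap: 45.5
finger_force: 0.0
```

Emit:
{"op": "move_arm", "data": {"moves": [[0, 0, 0.03, 0], [0, 0, 0.057, 0], [0, 0, 0.057, 0], [0, 0, 0.057, 0]]}}

```text
clock: 6.4
eef_pos: [454.4, 17.0, 4.1]
eef_rot: [3.141, -0.001, 0.258]
wrist_force: [-0.9, 0.4, 0.5]
finger_gap: 45.0
finger_force: 0.0
```

Emit:
{"op": "move_arm", "data": {"moves": [[0, 0, 0, 0], [0, 0, 0, 0], [0, 0, 0, 0], [0, 0, 0, 0], [0, 0, 0, 0], [0, 0, -0.02, 0], [0, 0, -0.06, 0], [0, 0, -0.1, 0], [0, 0, -0.147, 0], [0, 0, -0.147, 0]], "jaw": 0.0}}

```text
clock: 7.4
eef_pos: [456.2, 17.5, 155.2]
eef_rot: [3.139, -0.009, 0.259]
wrist_force: [0.4, 0.5, -1.3]
finger_gap: 15.7
finger_force: 25.0
```

```bash
python3 - <<'E'
from h import *
st(); blobs(cam('side')); x,y=b2w(-75,-4); plan((x,y,150,-.047),(x,y,14,-.047))
E
```

```text
{'clock': 7.4, 'joints': [-0.042, 0.138, 1.842, -0.0, 1.153, 1.27], 'eef_pos': [456.186, 17.487, 155.16], 'eef_rot': [3.139, -0.009, 0.259], 'wrist_force': [0.408, 0.483, -1.298], 'finger_gap': 15.733, 'finger_force': 25.0}
top 28.1 70 c [ 446.3 -157.7] size [30.8 30.9] long axis -0.696
top 27.8 106 c [446.7 146.4] size [29.4 26.1] long axis 0.642
top 17.8 140 c [427.4 222.3] size [43.9 17.6] long axis 0.914
top 17.3 185 c [453.8 337.3] size [43.9 17.3] long axis 0.747
[0.2049, -0.0463, 0.0021, 0.3058] rows 6 j6~ 1.8
[0.0, -0.0, 0.136, -0.0] rows 4 j6~ 1.8
```

Emit:
{"op": "move_arm", "data": {"moves": [[0.0, 0.0, 0, 0.0], [0.205, -0.046, 0, 0.306], [0.205, -0.046, 0, 0.306], [0.205, -0.046, 0, 0.306], [0.205, -0.046, 0, 0.306], [0.205, -0.046, 0, 0.306], [0.205, -0.046, 0, 0.306], [0.205, -0.046, 0, 0.306], [0.205, -0.046, 0, 0.306], [0.205, -0.046, 0, 0.306]]}}

```text
clock: 8.45
eef_pos: [639.8, 113.9, 150.2]
eef_rot: [3.142, -0.0, -0.048]
wrist_force: [-1.0, -0.9, -1.0]
finger_gap: 15.7
finger_force: 25.0
```

```bash
python3 - <<'E'
from h import *
st(); x,y=b2w(-75,-4); plan((x,y,14,-.047)); print(x,y)
E
```

```text
{'clock': 8.45, 'joints': [0.12, 0.568, 1.271, -0.0, 1.302, 1.739], 'eef_pos': [639.801, 113.92, 150.16], 'eef_rot': [3.142, -0.0, -0.048], 'wrist_force': [-0.975, -0.888, -0.952], 'finger_gap': 15.666, 'finger_force': 25.0}
[0.0013, -0.0008, 0.1362, -0.0009] rows 4 j6~ 1.8
641.1571353031477 114.69480026446494
```

Emit:
{"op": "move_arm", "data": {"moves": [[0.0013, -0.0008, 0.04, 0], [0.0013, -0.0008, 0.08, 0], [0.0013, -0.0008, 0.115, 0], [0.0013, -0.0008, 0.13, 0], [0.0013, -0.0008, 0.1353, 0], [0.0013, -0.0008, 0.1353, 0], [0.0013, -0.0008, 0.1353, 0]]}}

```text
clock: 9.15
eef_pos: [642.6, 115.2, 16.6]
eef_rot: [-3.141, -0.003, -0.047]
wrist_force: [-0.5, 0.1, -1.4]
finger_gap: 15.5
finger_force: 25.0
```

Emit:
{"op": "move_arm", "data": {"moves": [[0, 0, 0, 0], [0, 0, 0, 0], [0, 0, 0, 0], [0, 0, -0.04, 0], [0, 0, -0.09, 0], [0, 0, -0.135, 0], [0, 0, -0.135, 0], [0, 0, -0.135, 0]], "jaw": 0.03}}

```text
clock: 9.95
eef_pos: [641.9, 115.2, 150.6]
eef_rot: [-3.141, -0.002, -0.047]
wrist_force: [0.5, 1.0, 0.2]
finger_gap: 29.5
finger_force: 0.0
```

```bash
python3 - <<'E'
from h import *
st(); x,y=b2w(-28,-4); plan((428,222,60,.96),(428,222,4,.96),(428,222,150,.96),(x,y,150,-.047))
E
```

```text
{'clock': 9.95, 'joints': [0.121, 0.572, 1.264, -0.0, 1.304, 1.74], 'eef_pos': [641.924, 115.223, 150.57], 'eef_rot': [-3.141, -0.002, -0.047], 'wrist_force': [0.524, 1.032, 0.151], 'finger_gap': 29.531, 'finger_force': 0.0}
[-0.2187, -0.0965, 0.0906, -1.0073] rows 8 j6~ 1.09
[0.0, 0.0, 0.056, -0.0] rows 3 j6~ 1.09
[0.0, 0.0, -0.146, -0.0] rows 4 j6~ 1.09
[0.0741, 0.211, -0.0, 1.007] rows 8 j6~ 1.86
```

Emit:
{"op": "move_arm", "data": {"moves": [[-0.05, -0.02, 0, -0.15], [-0.09, -0.04, 0, -0.3], [-0.14, -0.06, 0.02, -0.45], [-0.2187, -0.0965, 0.0906, -1.0073], [-0.2187, -0.0965, 0.0906, -1.0073], [-0.2187, -0.0965, 0.0906, -1.0073], [-0.2187, -0.0965, 0.0906, -1.0073], [-0.2187, -0.0965, 0.0906, -1.0073], [-0.2187, -0.0965, 0.0906, -1.0073], [-0.2187, -0.0965, 0.0906, -1.0073], [-0.2187, -0.0965, 0.0906, -1.0073]], "jaw": 0.045}}

```text
clock: 11.05
eef_pos: [427.9, 221.7, 58.9]
eef_rot: [-3.142, -0.0, 0.958]
wrist_force: [-0.1, -0.1, -0.8]
finger_gap: 44.7
finger_force: 0.0
```

```bash
python3 - <<'E'
from h import *
st(); blobs(cam('side')); blobs(cam('wrist')); plan((428,222,4,.96))
E
```

```text
{'clock': 11.05, 'joints': [0.402, 0.335, 1.853, 0.0, 0.954, 1.015], 'eef_pos': [427.94, 221.715, 58.916], 'eef_rot': [-3.142, -0.0, 0.958], 'wrist_force': [-0.051, -0.08, -0.757], 'finger_gap': 44.671, 'finger_force': 0.0}
top 26.9 98 c [438.1 183.9] size [20.8 29.2] long axis -1.346
top 17.6 181 c [453.7 337.5] size [44.1 17. ] long axis 0.717
top 15.3 1510 c [453.9 337.6] size [44.  16.4] long axis 0.738
top 15.2 1021 c [427.5 222.3] size [44.3 15.8] long axis 0.963
top 25.1 536 c [429.5 185.6] size [29.7 15.8] long axis 1.093
[0.0002, -0.0, 0.0549, -0.0012] rows 3 j6~ 1.09
```

Emit:
{"op": "move_arm", "data": {"moves": [[0.008, 0, 0.02, 0], [0.008, 0, 0.045, 0], [0.008, 0, 0.0545, 0], [0.008, 0, 0.0545, 0], [0.008, 0, 0.0545, 0]], "jaw": 0.036}}

```text
clock: 11.65
eef_pos: [432.7, 228.5, 5.1]
eef_rot: [3.141, -0.0, 0.96]
wrist_force: [-0.1, 0.2, -0.1]
finger_gap: 35.7
finger_force: 0.0
```

Emit:
{"op": "move_arm", "data": {"moves": [[0, 0, 0, 0], [0, 0, 0, 0], [0, 0, 0, 0], [0, 0, 0, 0], [0, 0, 0, 0], [0, 0, -0.02, 0], [0, 0, -0.06, 0], [0, 0, -0.1, 0], [0, 0, -0.147, 0], [0, 0, -0.147, 0], [0, 0, -0.147, 0]], "jaw": 0.0}}

```text
clock: 12.75
eef_pos: [432.5, 228.5, 151.9]
eef_rot: [3.141, -0.001, 0.96]
wrist_force: [-1.0, -0.2, -1.0]
finger_gap: 15.7
finger_force: 25.0
```

```bash
python3 - <<'E'
from h import *
st(); blobs(cam('side')); blobs(cam('wrist')); x,y=b2w(-28,-6); plan((x+8,y,150,-.047),(x+8,y,14,-.047))
E
```

```text
{'clock': 12.75, 'joints': [0.411, 0.218, 1.755, -0.0, 1.167, 1.022], 'eef_pos': [432.487, 228.531, 151.91], 'eef_rot': [3.141, -0.001, 0.96], 'wrist_force': [-0.989, -0.225, -0.988], 'finger_gap': 15.677, 'finger_force': 24.995}
top 28.0 56 c [ 445.4 -157.1] size [26.9 30.7] long axis -0.856
top 27.6 123 c [434.9 182.9] size [29.5 28.2] long axis 1.372
top 17.8 183 c [453.5 337.5] size [43.5 16.6] long axis 0.718
top 15.4 717 c [454.  337.5] size [43.9 16.2] long axis 0.747
top 25.2 426 c [437.4 184.5] size [23.4 28.8] long axis -0.849
[0.0725, 0.2198, 0.0002, 1.0069] rows 8 j6~ 1.86
[0.0, -0.0, 0.136, -0.0] rows 4 j6~ 1.86
```

Emit:
{"op": "move_arm", "data": {"moves": [[0.0725, 0.22, 0, 1.007], [0.0725, 0.22, 0, 1.007], [0.0725, 0.22, 0, 1.007], [0.0725, 0.22, 0, 1.007], [0.0725, 0.22, 0, 1.007], [0.0725, 0.22, 0, 1.007], [0.0725, 0.22, 0, 1.007], [0.0725, 0.22, 0, 1.007], [0.0725, 0.22, 0, 1.007], [0.0725, 0.22, 0, 1.007], [0.0725, 0.22, 0, 1.007]]}}

```text
clock: 13.95
eef_pos: [654.0, 161.8, 151.3]
eef_rot: [3.142, 0.0, -0.045]
wrist_force: [-0.6, 0.2, -0.8]
finger_gap: 15.6
finger_force: 25.0
```

```bash
python3 - <<'E'
from h import *
st();x,y=b2w(-28,-6); plan((x+8,y,15.5,-.047))
c=cam('side'); P=cloud(c)
E
```

```text
{'clock': 13.95, 'joints': [0.188, 0.622, 1.184, -0.0, 1.336, 1.804], 'eef_pos': [654.012, 161.788, 151.328], 'eef_rot': [3.142, 0.0, -0.045], 'wrist_force': [-0.566, 0.158, -0.804], 'finger_gap': 15.629, 'finger_force': 24.999}
[-0.0006, 0.0003, 0.1358, 0.0018] rows 4 j6~ 1.86
```

Emit:
{"op": "move_arm", "data": {"moves": [[0, 0, 0.04, 0], [0, 0, 0.08, 0], [0, 0, 0.115, 0], [0, 0, 0.13, 0], [0, 0, 0.1358, 0], [0, 0, 0.1358, 0], [0, 0, 0.1358, 0]]}}

```text
clock: 14.7
eef_pos: [655.1, 161.9, 17.4]
eef_rot: [-3.141, -0.003, -0.047]
wrist_force: [0.5, -0.3, -0.9]
finger_gap: 15.7
finger_force: 25.0
```

Emit:
{"op": "move_arm", "data": {"moves": [[0, 0, 0, 0], [0, 0, 0, 0], [0, 0, 0, 0], [0, 0, -0.04, 0], [0, 0, -0.09, 0], [0, 0, -0.135, 0], [0, 0, -0.135, 0], [0, 0, -0.135, 0]], "jaw": 0.03}}

```text
clock: 15.5
eef_pos: [654.4, 161.7, 151.6]
eef_rot: [-3.141, -0.002, -0.047]
wrist_force: [-0.4, -0.5, -0.5]
finger_gap: 30.0
finger_force: 0.0
```

```bash
python3 - <<'E'
from h import *
st(); blobs(cam('side')); plan((454,337.5,60,.737),(454,337.5,4,.737))
E
```

```text
{'clock': 15.5, 'joints': [0.188, 0.621, 1.184, -0.0, 1.334, 1.806], 'eef_pos': [654.423, 161.736, 151.627], 'eef_rot': [-3.141, -0.002, -0.047], 'wrist_force': [-0.445, -0.548, -0.531], 'finger_gap': 30.035, 'finger_force': 0.0}
top 28.1 70 c [ 445.9 -156.3] size [29.6 27.8] long axis 0.83
top 27.5 119 c [435.1 182.8] size [29.2 28.2] long axis 1.565
top 17.6 187 c [453.6 337.2] size [44.  18.2] long axis 0.768
[-0.2079, -0.1663, 0.09, -0.784] rows 7 j6~ 1.47
[0.0, 0.0, 0.056, -0.0] rows 3 j6~ 1.47
```

Emit:
{"op": "move_arm", "data": {"moves": [[-0.038, -0.031, 0, -0.14], [-0.076, -0.061, 0, -0.28], [-0.114, -0.091, 0, -0.42], [-0.15, -0.12, 0, -0.56], [-0.208, -0.1663, 0.09, -0.784], [-0.208, -0.1663, 0.09, -0.784], [-0.208, -0.1663, 0.09, -0.784], [-0.208, -0.1663, 0.09, -0.784], [-0.208, -0.1663, 0.09, -0.784], [-0.208, -0.1663, 0.09, -0.784]], "jaw": 0.045}}

```text
clock: 16.55
eef_pos: [455.8, 337.2, 62.1]
eef_rot: [3.141, -0.002, 0.735]
wrist_force: [-0.6, 0.1, 0.2]
finger_gap: 44.7
finger_force: 0.0
```

Emit:
{"op": "move_arm", "data": {"moves": [[0, 0, 0.03, 0], [0, 0, 0.05, 0], [0, 0, 0.056, 0], [0, 0, 0.056, 0]]}}

```text
clock: 16.95
eef_pos: [454.9, 337.2, 5.0]
eef_rot: [3.142, -0.0, 0.736]
wrist_force: [-0.6, 0.1, 0.4]
finger_gap: 44.9
finger_force: 0.0
```

Emit:
{"op": "move_arm", "data": {"moves": [[0, 0, 0, 0], [0, 0, 0, 0], [0, 0, 0, 0], [0, 0, 0, 0], [0, 0, 0, 0], [0, 0, -0.02, 0], [0, 0, -0.06, 0], [0, 0, -0.1, 0], [0, 0, -0.147, 0], [0, 0, -0.147, 0], [0, 0, -0.147, 0]], "jaw": 0.0}}

```text
clock: 18.05
eef_pos: [454.3, 337.7, 152.1]
eef_rot: [3.141, -0.001, 0.737]
wrist_force: [-0.4, 0.1, -1.3]
finger_gap: 15.7
finger_force: 25.0
```

```bash
python3 - <<'E'
from h import *
st(); x,y=b2w(22,-4); plan((x,y,150,-.047),(x,y,15,-.047))
E
```

```text
{'clock': 18.05, 'joints': [0.574, 0.382, 1.539, 0.0, 1.219, 1.408], 'eef_pos': [454.271, 337.664, 152.11], 'eef_rot': [3.141, -0.001, 0.737], 'wrist_force': [-0.377, 0.065, -1.261], 'finger_gap': 15.732, 'finger_force': 25.0}
[0.057, 0.222, 0.0021, 0.7841] rows 7 j6~ 1.93
[0.0, -0.0, 0.135, -0.0] rows 4 j6~ 1.93
```

Emit:
{"op": "move_arm", "data": {"moves": [[0.057, 0.222, 0, 0.784], [0.057, 0.222, 0, 0.784], [0.057, 0.222, 0, 0.784], [0.057, 0.222, 0, 0.784], [0.057, 0.222, 0, 0.784], [0.057, 0.222, 0, 0.784], [0.057, 0.222, 0, 0.784], [0.057, 0.222, 0, 0.784], [0.057, 0.222, 0, 0.784], [0.057, 0.222, 0, 0.784]]}}

```text
clock: 19.05
eef_pos: [645.2, 212.0, 151.6]
eef_rot: [3.142, 0.0, -0.046]
wrist_force: [0.3, 0.1, 0.1]
finger_gap: 15.5
finger_force: 25.0
```

```bash
python3 - <<'E'
from h import *
st(); x,y=b2w(22,-4); plan((x,y,15,-.047))
E
```

```text
{'clock': 19.05, 'joints': [0.264, 0.634, 1.164, 0.0, 1.344, 1.88], 'eef_pos': [645.202, 211.99, 151.589], 'eef_rot': [3.142, 0.0, -0.046], 'wrist_force': [0.315, 0.051, 0.099], 'finger_gap': 15.513, 'finger_force': 25.0}
[0.0005, 0.0004, 0.1366, 0.0015] rows 4 j6~ 1.93
```

Emit:
{"op": "move_arm", "data": {"moves": [[0, 0, 0.04, 0], [0, 0, 0.08, 0], [0, 0, 0.115, 0], [0, 0, 0.13, 0], [0, 0, 0.1366, 0], [0, 0, 0.1366, 0], [0, 0, 0.1366, 0]]}}

```text
clock: 19.75
eef_pos: [646.4, 211.9, 16.8]
eef_rot: [-3.141, -0.002, -0.047]
wrist_force: [0.0, -0.4, -1.0]
finger_gap: 15.7
finger_force: 25.0
```

Emit:
{"op": "move_arm", "data": {"moves": [[0, 0, 0, 0], [0, 0, 0, 0], [0, 0, 0, 0], [0, 0, -0.04, 0], [0, 0, -0.09, 0], [0, 0, -0.135, 0], [-0.15, 0, -0.16, 0], [-0.15, 0, -0.16, 0], [-0.15, 0, -0.16, 0], [-0.15, 0, -0.16, 0], [-0.15, 0, -0.16, 0]], "jaw": 0.03}}

```text
clock: 20.85
eef_pos: [495.7, 218.9, 176.2]
eef_rot: [-3.141, -0.002, -0.046]
wrist_force: [0.4, 0.4, 0.3]
finger_gap: 29.7
finger_force: 0.0
```

```bash
python3 - <<'E'
from h import *
st(); c=cam('wrist'); cv2.imwrite('pics/w4.png',c['frame']); np.savez('w4.npz',**c)
s=cam('side'); blobs(s)
P=cloud(c); d=P[...,:2]-np.array(BOAT[:2]); cc,ss=np.cos(BOAT[2]),np.sin(BOAT[2]); bx=cc*d[...,0]+ss*d[...,1]; by=-ss*d[...,0]+cc*d[...,1]
m=((abs(by)<34)&(bx>-114)&(bx<110)&(P[...,2]>17)&(P[...,2]<34)&(c['z_map']>0)).astype(np.uint8)
n,l,t,_=cv2.connectedComponentsWithStats(m)
for i in range(1,n):
    if t[i,4]>30: k=l==i; print(t[i,4],'bx',np.percentile(bx[k],[2,98]).round(1),'by',np.percentile(by[k],[2,98]).round(1),'z',np.median(P[k][:,2]).round(1))
E
```

```text
{'clock': 20.85, 'joints': [0.348, 0.306, 1.583, -0.0, 1.25, 1.965], 'eef_pos': [495.675, 218.871, 176.177], 'eef_rot': [-3.141, -0.002, -0.046], 'wrist_force': [0.356, 0.408, 0.302], 'finger_gap': 29.709, 'finger_force': 0.0}
top 28.2 66 c [ 446.1 -157.6] size [28.4 29.5] long axis -0.747
top 27.4 119 c [435.3 182. ] size [28.  28.9] long axis -0.626
426 bx [ 48.7 108.4] by [-33.8  -7.4] z 25.9
775 bx [-35.9 -20.3] by [-29.5  13. ] z 24.4
760 bx [13.5 29.1] by [-25.7  16.8] z 24.5
811 bx [-83.  -67.3] by [-25.6  16.8] z 24.3
```

View pics/w4.png

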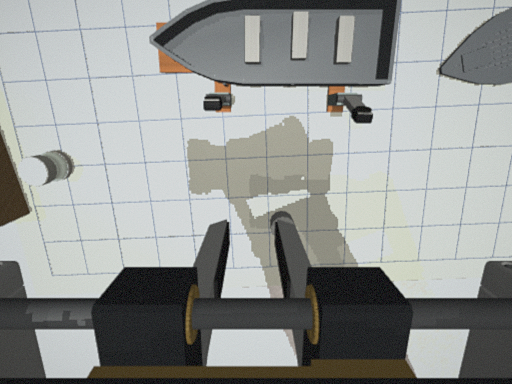

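All three bars lie flat in one layer, at w4 pixels (252,38), (300,35) and (345,38). Next is the deck.

```bash
python3 - <<'E'
from fit import *
c=ld('w3.npz'); P=cloud(c)[c['z_map']>0]; d=P[:,:2]-np.array([641.4,-113.9]); a=1.843
x=np.cos(a)*d[:,0]+np.sin(a)*d[:,1]; y=-np.sin(a)*d[:,0]+np.cos(a)*d[:,1]
for x0 in range(-40,41,8): print(x0,[ (lambda k:int(P[k,2].max()) if k.any() else -1)((x>=x0)&(x<x0+8)&(y>=y0)&(y<y0+8)) for y0 in range(-40,40,8)])
plan((600,0,200,1.0),(641.4,-113.9,190,1.843))
E
```

```text
-40 [-1, 12, 15, 14, 13, 13, 13, 15, 13, 14]
-32 [-1, 13, 13, 13, 12, 14, 13, 14, 13, 13]
-24 [-1, 13, 13, 42, 43, 42, 42, 13, 13, 14]
-16 [-1, 14, -1, 45, 46, 46, 45, 13, 13, 13]
-8 [12, 13, -1, 45, 47, 48, 45, 13, 13, 13]
0 [12, 13, -1, 45, 47, 47, 45, 12, 13, 13]
8 [13, 13, -1, 45, 46, 45, 45, 13, 13, 14]
16 [13, 13, -1, 42, 43, 43, 42, 12, 13, 13]
24 [13, 15, 16, 14, 13, 13, 13, 12, 13, 13]
32 [13, 16, 17, 14, 13, 13, 13, 13, 13, 13]
40 [12, 13, 13, 13, 12, 14, 13, 13, 13, 14]
[0.1134, 0.2134, -0.0248, -1.0472] rows 8 j6~ 0.57
[-0.0735, 0.0964, 0.01, -0.843] rows 7 j6~ -0.45
```

Emit:
{"op": "move_arm", "data": {"moves": [[0.1134, 0.2134, -0.024, -1.047], [0.1134, 0.2134, -0.024, -1.047], [0.1134, 0.2134, -0.024, -1.047], [0.1134, 0.2134, -0.024, -1.047], [0.1134, 0.2134, -0.024, -1.047], [0.1134, 0.2134, -0.024, -1.047], [0.1134, 0.2134, -0.024, -1.047], [0.1134, 0.2134, -0.024, -1.047], [0.1134, 0.2134, -0.024, -1.047]], "jaw": 0.07}}

```text
clock: 21.85
eef_pos: [599.8, -0.8, 198.2]
eef_rot: [-3.141, 0.0, 1.0]
wrist_force: [-0.1, -1.1, 0.1]
finger_gap: 69.9
finger_force: 0.0
```

Emit:
{"op": "move_arm", "data": {"moves": [[-0.0735, 0.0964, 0.01, -0.843], [-0.0735, 0.0964, 0.01, -0.843], [-0.0735, 0.0964, 0.01, -0.843], [-0.0735, 0.0964, 0.01, -0.843], [-0.0735, 0.0964, 0.01, -0.843], [-0.0735, 0.0964, 0.01, -0.843], [-0.0735, 0.0964, 0.01, -0.843], [-0.0735, 0.0964, 0.01, -0.843], [-0.0735, 0.0964, 0.01, -0.843]]}}

```text
clock: 22.75
eef_pos: [640.5, -114.0, 188.8]
eef_rot: [-3.141, -0.0, 1.84]
wrist_force: [-0.7, -0.3, -0.5]
finger_gap: 69.8
finger_force: 0.0
```

```bash
python3 - <<'E'
from fit import *
st(); c=cam('wrist'); np.savez('w5.npz',**c); P=cloud(c)[c['z_map']>0]; P=P[(P[:,0]>560)&(P[:,0]<740)&(P[:,1]>-260)&(P[:,1]<40)]
for zr in((38,43),(44,50)):
    t=P[(P[:,2]>zr[0])&(P[:,2]<zr[1])]; r=cv2.minAreaRect(t[:,:2].astype(np.float32)); print(zr,len(t),np.round(r[0],1),np.round(r[1],1),round(r[2],1))
t=P[(P[:,2]>7)&(P[:,2]<15)]; r=cv2.minAreaRect(t[:,:2].astype(np.float32)); print(' plate',len(t),np.round(r[0],1),np.round(r[1],1),round(r[2],1),np.median(t[:,2]).round(1))
plan((641.4,-113.9,15,1.843))
E
```

```text
{'clock': 22.75, 'joints': [-0.232, 0.54, 1.223, -0.0, 1.379, -0.502], 'eef_pos': [640.543, -113.952, 188.82], 'eef_rot': [-3.141, -0.0, 1.84], 'wrist_force': [-0.672, -0.273, -0.489], 'finger_gap': 69.821, 'finger_force': 0.0}
(38, 43) 370 [ 642.  -114.5] [29.5 39.9] 14.9
(44, 50) 406 [ 641.8 -114.6] [21.8 29.8] 15.2
 plate 9197 [ 641.7 -114.1] [ 80.1 241.4] 15.7 11.7
[-0.0002, 0.0009, 0.1739, -0.0023] rows 5 j6~ -0.45
```

Emit:
{"op": "move_arm", "data": {"moves": [[-0.0008, 0.0012, 0.05, -0.003], [-0.0008, 0.0012, 0.1, -0.003], [-0.0008, 0.0012, 0.145, -0.003], [-0.0008, 0.0012, 0.168, -0.003], [-0.0008, 0.0012, 0.173, -0.003], [-0.0008, 0.0012, 0.173, -0.003], [-0.0008, 0.0012, 0.173, -0.003]]}}

```text
clock: 23.5
eef_pos: [642.8, -114.6, 18.0]
eef_rot: [3.139, 0.001, 1.846]
wrist_force: [0.3, 0.9, 0.2]
finger_gap: 69.8
finger_force: 0.0
```

Emit:
{"op": "move_arm", "data": {"moves": [[0, 0, 0, 0], [0, 0, 0, 0], [0, 0, 0, 0], [0, 0, 0, 0], [0, 0, 0, 0], [0, 0, 0, 0], [0, 0, -0.01, 0], [0, 0, -0.03, 0], [0, 0, -0.06, 0], [0, 0, -0.1, 0], [0, 0, -0.135, 0], [0, 0, -0.135, 0]], "jaw": 0.0, "squeeze": 40}}

```text
clock: 24.7
eef_pos: [643.6, -114.7, 157.4]
eef_rot: [3.134, 0.004, 1.846]
wrist_force: [0.3, -0.1, -0.3]
finger_gap: 29.5
finger_force: 40.0
```

```bash
python3 - <<'E'
from fit import *
st(); c=cam('wrist'); np.savez('w6.npz',**c); P=cloud(c)[c['z_map']>0]; P=P[(P[:,0]>540)&(P[:,0]<760)&(P[:,1]>-290)&(P[:,1]<60)]
t=P[(P[:,2]>120)&(P[:,2]<165)]; z=np.median(t[:,2]); t=t[abs(t[:,2]-z)<4]; r=cv2.minAreaRect(t[:,:2].astype(np.float32)); print(' plate',len(t),np.round(r[0],1),np.round(r[1],1),round(r[2],1),z)
A=np.c_[t[:,:2]-t[:,:2].mean(0),np.ones(len(t))]; print('tilt',np.linalg.lstsq(A,t[:,2],rcond=None)[0])
plan((640.7,189.8,150,1.5236))
E
```

```text
{'clock': 24.7, 'joints': [-0.232, 0.565, 1.258, 0.0, 1.31, -0.508], 'eef_pos': [643.641, -114.727, 157.37], 'eef_rot': [3.134, 0.004, 1.846], 'wrist_force': [0.293, -0.055, -0.338], 'finger_gap': 29.508, 'finger_force': 39.999}
 plate 21353 [ 643.1 -112.9] [ 80.3 240. ] 15.8 152.7407643885791
tilt [ 1.43749157e-02 -2.75587925e-03  1.52931326e+02]
[0.2934, 0.0808, 0.004, 0.3224] rows 8 j6~ 0.34
```

Emit:
{"op": "move_arm", "data": {"moves": [[0, 0, 0, 0], [0.035, 0.01, 0, 0.04], [0.075, 0.021, 0, 0.08], [0.115, 0.032, 0, 0.13], [0.155, 0.043, 0, 0.17], [0.195, 0.054, 0, 0.22], [0.23, 0.064, 0, 0.26], [0.265, 0.073, 0, 0.29], [0.285, 0.079, 0, 0.315], [0.2926, 0.0808, 0, 0.3224], [0.2926, 0.0808, 0, 0.3224], [0.2926, 0.0808, 0, 0.3224]]}}

```text
clock: 25.95
eef_pos: [640.0, 188.1, 150.3]
eef_rot: [-3.141, 0.001, 1.523]
wrist_force: [0.4, -0.1, -1.7]
finger_gap: 29.9
finger_force: 40.0
```

```bash
python3 - <<'E'
from fit import *
st(); c=cam('wrist'); np.savez('w7.npz',**c); P=cloud(c)[c['z_map']>0]; P=P[(P[:,0]>540)&(P[:,0]<760)&(P[:,1]>30)&(P[:,1]<360)]
t=P[(P[:,2]>120)&(P[:,2]<165)]; z=np.median(t[:,2]); t=t[abs(t[:,2]-z)<4]; r=cv2.minAreaRect(t[:,:2].astype(np.float32)); print(' plate',len(t),np.round(r[0],1),np.round(r[1],1),round(r[2],1),z)
A=np.c_[t[:,:2]-t[:,:2].mean(0),np.ones(len(t))]; print('tilt',np.linalg.lstsq(A,t[:,2],rcond=None)[0])
x,y=b2w(-.8,0);plan((x,y,120,1.5236),(x,y,51.7,1.5236))
E
```

```text
{'clock': 25.95, 'joints': [0.231, 0.608, 1.209, -0.0, 1.326, 0.278], 'eef_pos': [639.953, 188.064, 150.347], 'eef_rot': [-3.141, 0.001, 1.523], 'wrist_force': [0.42, -0.093, -1.69], 'finger_gap': 29.944, 'finger_force': 39.999}
 plate 21452 [640.4 190.4] [239.3  80.1] 87.2 145.84705268212133
tilt [ 4.42403231e-03 -3.33000460e-03  1.46033774e+02]
[0.0011, 0.0005, 0.0306, -0.0007] rows 2 j6~ 0.33
[0.0, 0.0, 0.0683, -0.0] rows 3 j6~ 0.33
```

Emit:
{"op": "move_arm", "data": {"moves": [[0.0008, 0.0005, 0.025, 0], [0.0008, 0.0005, 0.05, 0], [0.0008, 0.0005, 0.075, 0], [0.0008, 0.0005, 0.088, 0], [0.0008, 0.0005, 0.094, 0], [0.0008, 0.0005, 0.0975, 0], [0.0008, 0.0005, 0.0975, 0], [0.0008, 0.0005, 0.0975, 0]]}}

```text
clock: 26.8
eef_pos: [641.0, 190.0, 54.6]
eef_rot: [3.14, -0.0, 1.524]
wrist_force: [-0.1, 0.3, -0.6]
finger_gap: 29.4
finger_force: 40.0
```

```bash
python3 - <<'E'
from fit import *
st(); c=cam('wrist'); np.savez('w8.npz',**c); P=cloud(c)[c['z_map']>0]; P=P[(P[:,0]>540)&(P[:,0]<760)&(P[:,1]>30)&(P[:,1]<360)]
t=P[(P[:,2]>40)&(P[:,2]<60)]; z=np.median(t[:,2]); t=t[abs(t[:,2]-z)<4]; print(z)
A=np.c_[t[:,:2]-t[:,:2].mean(0),np.ones(len(t))]; print('tilt',np.linalg.lstsq(A,t[:,2],rcond=None)[0])
E
```

```text
{'clock': 26.8, 'joints': [0.233, 0.705, 1.284, -0.0, 1.151, 0.281], 'eef_pos': [641.035, 190.026, 54.592], 'eef_rot': [3.14, -0.0, 1.524], 'wrist_force': [-0.085, 0.304, -0.552], 'finger_gap': 29.362, 'finger_force': 40.0}
50.09617992014728
tilt [ 7.96933812e-03 -2.62863773e-03  5.02888866e+01]
```

Emit:
{"op": "move_arm", "data": {"moves": [[0, 0, 0.001, 0], [0, 0, 0.002, 0], [0, 0, 0.0025, 0], [0, 0, 0.0025, 0], [0, 0, 0.0025, 0]]}}

```text
clock: 27.35
eef_pos: [640.7, 190.1, 52.1]
eef_rot: [3.141, -0.0, 1.524]
wrist_force: [-4.0, -0.7, 6.9]
finger_gap: 29.7
finger_force: 40.0
```

Emit:
{"op": "move_arm", "data": {"moves": [[0, 0, 0, 0], [0, 0, 0, 0], [0, 0, 0, 0], [0, 0, 0, 0], [0, 0, -0.03, 0], [0, 0, -0.08, 0], [0, 0, -0.12, 0], [0, 0, -0.15, 0], [0, 0, -0.15, 0], [0, 0, -0.15, 0]], "jaw": 0.06}}

```text
clock: 28.35
eef_pos: [640.5, 190.0, 200.9]
eef_rot: [3.141, -0.0, 1.524]
wrist_force: [-0.3, -0.8, -0.6]
finger_gap: 59.9
finger_force: 0.0
```

```bash
python3 - <<'E'
from fit import *
st(); c=cam('wrist'); np.savez('w9.npz',**c); cv2.imwrite('pics/w9.png',c['frame']); P=cloud(c)[c['z_map']>0]; P=P[(P[:,0]>540)&(P[:,0]<760)&(P[:,1]>30)&(P[:,1]<360)]
t=P[(P[:,2]>40)&(P[:,2]<60)]; z=np.median(t[:,2]); t=t[abs(t[:,2]-z)<4]; r=cv2.minAreaRect(t[:,:2].astype(np.float32));print(z,np.round(r[0],1),np.round(r[1],1),round(r[2],1))
A=np.c_[t[:,:2]-t[:,:2].mean(0),np.ones(len(t))]; print('tilt',np.linalg.lstsq(A,t[:,2],rcond=None)[0])
# clamp points in the boat frame
for n,cc in(('wrist',c),('side',cam('side'))):
    P=cloud(cc)[cc['z_map']>0]; d=P[:,:2]-np.array(BOAT[:2]); a=BOAT[2]; bx=np.cos(a)*d[:,0]+np.sin(a)*d[:,1]; by=-np.sin(a)*d[:,0]+np.cos(a)*d[:,1]
    for x0 in(-75,55):
        k=(abs(bx-x0)<12)&(by>44)&(by<110)&(P[:,2]>54)&(P[:,2]<115)
        print(n,x0,k.sum()); 
        if k.sum(): 
            q=np.c_[bx[k],by[k],P[k,2]]; print(q.min(0).round(),q.max(0).round(), 'top pts',q[q[:,2]>q[:,2].max()-5].mean(0).round(1))
E
```

```text
{'clock': 28.35, 'joints': [0.233, 0.574, 1.144, -0.0, 1.424, 0.281], 'eef_pos': [640.546, 189.964, 200.9], 'eef_rot': [3.141, -0.0, 1.524], 'wrist_force': [-0.328, -0.849, -0.554], 'finger_gap': 59.948, 'finger_force': 0.0}
47.65041364502875 [632.7 189.2] [ 99.7 244. ] 0.8
tilt [ 6.53720097e-03 -1.84592961e-03  4.77962490e+01]
wrist -75 60
[-87.  51.  54.] [-64.  55.  62.] top pts [-75.8  53.4  59.2]
wrist 55 409
[43. 51. 54.] [ 66.  67. 105.] top pts [ 54.8  61.2 102.2]
side -75 85
[-85.  51.  55.] [-63.  77. 105.] top pts [-74.1  72.5 102.5]
side 55 127
[43. 52. 54.] [ 67.  68. 107.] top pts [ 55.   62.4 104.4]
```

View pics/w9.png

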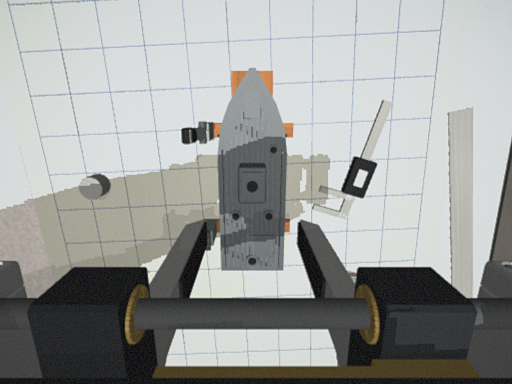

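The deck is flush: w9 shows it at (252,170), bow up on the hull's bow, with its top at 47.6 and level. The clamps are still up, fore at pixel (195,133). I'll swing them down with closed fingers.

```bash
python3 - <<'E'
from h import *
x,y=b2w(55,103); print(x,y); plan((x,y,160,-.047),(x,y,90,-.047))
E
```

```text
540.4095290045078 249.5981724428291
[0.055, -0.1024, 0.0393, 1.5706] rows 12 j6~ 2.05
[0.0, -0.0, 0.07, -0.0] rows 3 j6~ 2.05
```

Emit:
{"op": "move_arm", "data": {"moves": [[0.055, -0.1024, 0, 1.571], [0.055, -0.1024, 0, 1.571], [0.055, -0.1024, 0, 1.571], [0.055, -0.1024, 0, 1.571], [0.055, -0.1024, 0, 1.571], [0.055, -0.1024, 0, 1.571], [0.055, -0.1024, 0, 1.571], [0.055, -0.1024, 0, 1.571], [0.055, -0.1024, 0.04, 1.571], [0.055, -0.1024, 0.04, 1.571], [0.055, -0.1024, 0.04, 1.571], [0.055, -0.1024, 0.04, 1.571]], "jaw": 0.0}}

```text
clock: 29.65
eef_pos: [540.4, 249.6, 159.6]
eef_rot: [3.141, 0.002, -0.048]
wrist_force: [-0.9, 0.3, 0.0]
finger_gap: 0.8
finger_force: 0.0
```

```bash
python3 - <<'E'
from h import *
st(); x,y=b2w(55,98); plan((x,y,90,-.047))
E
```

```text
{'clock': 29.65, 'joints': [0.371, 0.44, 1.439, -0.0, 1.265, 1.99], 'eef_pos': [540.385, 249.554, 159.581], 'eef_rot': [3.141, 0.002, -0.048], 'wrist_force': [-0.856, 0.346, 0.039], 'finger_gap': 0.772, 'finger_force': 0.0}
[0.005, -0.0001, 0.0696, -0.0014] rows 3 j6~ 2.05
```

Emit:
{"op": "move_arm", "data": {"moves": [[0, 0, 0.035, 0], [0, 0, 0.07, 0], [0, 0, 0.07, 0], [0, 0, 0.07, 0]]}}

```text
clock: 30.05
eef_pos: [540.9, 249.7, 91.4]
eef_rot: [3.141, 0.001, -0.046]
wrist_force: [0.3, 0.1, 1.1]
finger_gap: 0.6
finger_force: 0.0
```

Emit:
{"op": "move_arm", "data": {"moves": [[0.017, 0, -0.001, 0], [0.034, 0, -0.002, 0], [0.042, 0, -0.002, 0], [0.049, 0, -0.0015, 0], [0.055, 0, 0.0005, 0], [0.06, 0, 0.003, 0], [0.0696, 0, 0.0104, 0], [0.0764, 0, 0.0205, 0], [0.079, 0, 0.027, 0], [0.08, 0, 0.0325, 0], [0.08, 0, 0.0325, 0], [0.08, 0, 0.0325, 0]]}}

```text
clock: 31.25
eef_pos: [620.8, 245.8, 58.3]
eef_rot: [3.141, -0.0, -0.047]
wrist_force: [1.1, -1.4, 2.2]
finger_gap: 0.2
finger_force: 0.9
```

```bash
python3 - <<'E'
from h import *
st(); c=cam('side'); cv2.imwrite('pics/s2.png',c['frame'][100:350,120:320].repeat(3,0).repeat(3,1)[:600])
E
```

```text
{'clock': 31.25, 'joints': [0.322, 0.7, 1.284, -0.0, 1.158, 1.941], 'eef_pos': [620.836, 245.792, 58.325], 'eef_rot': [3.141, -0.0, -0.047], 'wrist_force': [1.051, -1.369, 2.181], 'finger_gap': 0.164, 'finger_force': 0.873}
```

View pics/s2.png

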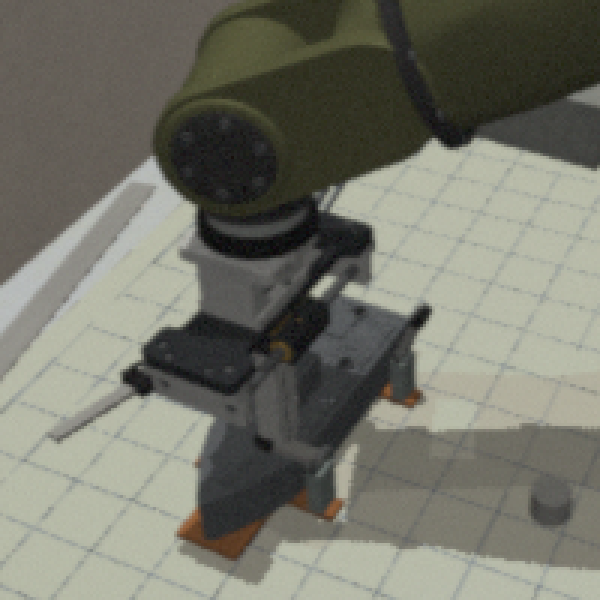

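The picture shows the fore clamp arm flat on the deck under the fingertip (265,440), with the aft clamp still up (420,315). Now the aft clamp.

Emit:
{"op": "move_arm", "data": {"moves": [[0, 0, 0.001, 0], [0, 0, 0.001, 0], [0, 0, -0.05, 0], [0, 0, -0.1, 0], [-0.04, 0, -0.1, 0], [-0.08, 0.03, -0.1, 0], [-0.08, 0.08, -0.1, 0], [-0.08, 0.13, -0.1, 0], [-0.08, 0.13, -0.08, 0], [-0.08, 0.13, -0.033, 0], [-0.08, 0.13, -0.033, 0], [-0.08, 0.13, -0.033, 0]]}}

```text
clock: 32.5
eef_pos: [534.5, 120.1, 91.9]
eef_rot: [3.141, 0.001, -0.047]
wrist_force: [0.1, 0.5, 1.1]
finger_gap: 0.2
finger_force: 0.0
```

```bash
python3 - <<'E'
from h import *
st(); x,y=b2w(-75,103); plan((x,y,90,-.047))
E
```

```text
{'clock': 32.5, 'joints': [0.154, 0.416, 1.645, 0.0, 1.082, 1.772], 'eef_pos': [534.52, 120.067, 91.934], 'eef_rot': [3.141, 0.001, -0.047], 'wrist_force': [0.076, 0.533, 1.088], 'finger_gap': 0.161, 'finger_force': 0.0}
[-0.0002, 0.0003, 0.0019, -0.0002] rows 2 j6~ 1.84
```

Emit:
{"op": "move_arm", "data": {"moves": [[0.017, 0, -0.001, 0], [0.034, 0, -0.002, 0], [0.042, 0, -0.0015, 0], [0.049, 0, -0.001, 0], [0.055, 0, 0.001, 0], [0.06, 0, 0.0035, 0], [0.0696, 0, 0.011, 0], [0.0764, 0, 0.021, 0], [0.079, 0, 0.0275, 0], [0.08, 0, 0.034, 0], [0.08, 0, 0.0345, 0], [0.08, 0, 0.0345, 0]]}}

```text
clock: 33.7
eef_pos: [614.9, 116.0, 58.0]
eef_rot: [3.141, -0.001, -0.047]
wrist_force: [-4.7, -1.8, 13.5]
finger_gap: 0.2
finger_force: 6.8
```

Emit:
{"op": "move_arm", "data": {"moves": [[0, 0, 0, 0], [0, 0, -0.05, 0], [0, 0, -0.1, 0], [-0.04, 0, -0.12, 0], [-0.09, 0, -0.14, 0], [-0.14, 0, -0.16, 0], [-0.17, 0, -0.18, 0], [-0.17, 0, -0.18, 0], [-0.17, 0, -0.18, 0]]}}

```text
clock: 34.6
eef_pos: [444.8, 124.2, 237.3]
eef_rot: [-3.141, -0.001, -0.047]
wrist_force: [0.2, 0.2, -0.5]
finger_gap: 0.3
finger_force: 0.0
```

```bash
python3 - <<'E'
from h import *
st(); c=cam('wrist'); P=cloud(c)[c['z_map']>0]; d=P[:,:2]-np.array(BOAT[:2]); a=BOAT[2]; bx=np.cos(a)*d[:,0]+np.sin(a)*d[:,1]; by=-np.sin(a)*d[:,0]+np.cos(a)*d[:,1]
for x0 in(-75,55):
    for lo in range(0,60,6):
        k=(abs(bx-x0)<4)&(by>=lo)&(by<lo+6)&(P[:,2]>30); print(x0,lo,k.sum(),np.median(P[k,2]).round(1) if k.any() else None)
k=(abs(by)<36)&(bx>-110)&(bx<20)&(P[:,2]>43)&(P[:,2]<51); print('deck',np.median(P[k,2]))
blobs(cam('side')); blobs(c)
E
```

```text
{'clock': 34.6, 'joints': [0.193, 0.075, 1.713, -0.0, 1.353, 1.811], 'eef_pos': [444.806, 124.222, 237.285], 'eef_rot': [-3.141, -0.001, -0.047], 'wrist_force': [0.184, 0.194, -0.494], 'finger_gap': 0.327, 'finger_force': 0.0}
-75 0 22 58.1
-75 6 44 58.5
-75 12 42 58.7
-75 18 46 56.4
-75 24 42 56.0
-75 30 40 56.1
-75 36 40 56.4
-75 42 39 56.0
-75 48 42 56.3
-75 54 49 55.2
55 0 21 57.7
55 6 45 58.5
55 12 45 58.6
55 18 48 56.5
55 24 41 56.0
55 30 42 56.1
55 36 43 55.9
55 42 44 56.3
55 48 41 56.1
55 54 46 54.9
deck 47.6866009360113
top 28.1 67 c [ 446.8 -156.3] size [28.6 30.1] long axis -0.821
top 27.8 122 c [434.6 182.9] size [29.3 27.2] long axis 1.452
top 25.3 442 c [ 446.4 -156.4] size [28.7 28. ] long axis 0.856
top 25.3 347 c [435.1 182.6] size [27.9 28.7] long axis -0.098
```

Both clamp arms are level, with tops at 58.5 over a deck at 47.7. The disc is now at (435,182.7), having been nudged earlier. I'll pick it up next.

```bash
python3 - <<'E'
from h import *
plan((435.2,182.8,60,-.079),(435.2,182.8,12.5,-.079),(435.2,182.8,180,-.079),(395,-150,180,-.079),(395,-345,180,-.079))
E
```

```text
[-0.0128, -0.0582, 0.176, 0.0314] rows 5 j6~ 2.05
[0.0, -0.0, 0.0475, -0.0] rows 2 j6~ 2.05
[0.0, -0.0, -0.1675, -0.0] rows 5 j6~ 2.05
[-0.0138, 0.3349, -0.0, -0.0] rows 8 j6~ 1.29
[0.0154, 0.1944, -0.0, -0.0] rows 5 j6~ 0.93
```

Emit:
{"op": "move_arm", "data": {"moves": [[-0.0128, -0.0582, 0.05, 0.031], [-0.0128, -0.0582, 0.1, 0.031], [-0.0128, -0.0582, 0.15, 0.031], [-0.0128, -0.0582, 0.19, 0.031], [-0.0128, -0.0582, 0.215, 0.031], [-0.0128, -0.0582, 0.2235, 0.031], [-0.0128, -0.0582, 0.2235, 0.031], [-0.0128, -0.0582, 0.2235, 0.031]], "jaw": 0.06, "squeeze": 30}}

```text
clock: 35.5
eef_pos: [435.8, 183.1, 14.7]
eef_rot: [-3.141, -0.001, -0.079]
wrist_force: [0.5, 0.7, 0.9]
finger_gap: 58.6
finger_force: 0.0
```

Emit:
{"op": "move_arm", "data": {"moves": [[0, 0, 0, 0], [0, 0, 0, 0], [0, 0, 0, 0], [0, 0, 0, 0], [0, 0, 0, 0], [0, 0, -0.02, 0], [0, 0, -0.06, 0], [0, 0, -0.1, 0], [0, 0, -0.14, 0], [0, 0, -0.1675, 0], [0, 0, -0.1675, 0], [0, 0, -0.1675, 0]], "jaw": 0.0}}

```text
clock: 36.7
eef_pos: [434.6, 182.8, 180.6]
eef_rot: [3.142, 0.0, -0.078]
wrist_force: [-0.4, -0.6, -1.8]
finger_gap: 28.0
finger_force: 30.0
```

Emit:
{"op": "move_arm", "data": {"moves": [[-0.0138, 0.335, 0, 0], [-0.0138, 0.335, 0, 0], [-0.0138, 0.335, 0, 0], [-0.0138, 0.335, 0, 0], [-0.0138, 0.335, 0, 0], [-0.0138, 0.335, 0, 0], [-0.0138, 0.335, 0, 0], [-0.0138, 0.335, 0, 0]]}}

```text
clock: 37.5
eef_pos: [393.5, -152.9, 179.3]
eef_rot: [-3.141, 0.003, -0.083]
wrist_force: [-0.4, 0.1, -0.5]
finger_gap: 28.4
finger_force: 30.0
```

Emit:
{"op": "move_arm", "data": {"moves": [[0.0154, 0.194, 0, 0], [0.0154, 0.194, 0, 0], [0.0154, 0.194, 0, 0], [0.0154, 0.194, 0, 0], [0.0154, 0.194, 0, 0], [0.0154, 0.194, 0, 0], [0.0154, 0.194, 0, 0]]}}

```text
clock: 38.2
eef_pos: [395.0, -343.2, 180.1]
eef_rot: [-3.14, 0.001, -0.077]
wrist_force: [0.0, 0.7, -1.5]
finger_gap: 28.0
finger_force: 30.0
```

```bash
cat >> h.py <<'E'
def slots(c,z0=36,box=(405,530,-415,-290)):
    P=cloud(c); v,u=np.mgrid[:384,:512]; ray=np.stack([(u-c['cx'])/c['fx'],(v-c['cy'])/c['fy'],np.ones(u.shape)],-1)@c['R'].T
    X=c['o']+ray*((z0-c['o'][2])/ray[...,2])[...,None]
    b=(X[...,0]>box[0])&(X[...,0]<box[1])&(X[...,1]<box[3])&(X[...,1]>box[2])
    print('insert z',np.median(P[b][:,2]).round(1))
    k,l,s,_=cv2.connectedComponentsWithStats((b&(P[...,2]<32)&(c['z_map']>0)).astype(np.uint8))
    for i in range(1,k):
        if s[i,4]>60:
            q=X[l==i]; r=cv2.minAreaRect(q[:,:2].astype(np.float32)); print(s[i].tolist(),np.round(r[0],1),np.round(r[1],1),round(r[2],1),q.mean(0).round(1),'z',np.median(P[l==i][:,2]).round(1))
E
python3 - <<'E'
from h import *
st(); c=cam('wrist'); slots(c); cv2.imwrite('pics/w10.png',c['frame']); blobs(cam('side'))
E
```

```text
{'clock': 38.2, 'joints': [-0.785, 0.264, 1.628, 0.0, 1.252, 0.863], 'eef_pos': [395.024, -343.2, 180.15], 'eef_rot': [-3.14, 0.001, -0.077], 'wrist_force': [0.006, 0.683, -1.453], 'finger_gap': 28.037, 'finger_force': 29.999}
insert z 36.4
[193, 59, 4, 58, 62] [ 501.5 -292.2] [ 1.2 56.6] 85.2 [ 502.3 -292.3   36. ] z 28.8
[211, 105, 33, 34, 854] [ 464.4 -323.1] [34.4 34.5] 39.7 [ 464.4 -323.2   36. ] z 26.5
[273, 106, 34, 34, 1094] [ 458.4 -390.2] [35.4 34.8] 85.6 [ 458.7 -390.4   36. ] z 26.5
[202, 159, 87, 2, 130] [ 422.1 -338.8] [96.5  1.1] 85.6 [ 422.5 -330.9   36. ] z 26.9
top 28.2 67 c [ 446.7 -156.6] size [28.5 28.3] long axis 0.738
```

View pics/w10.png

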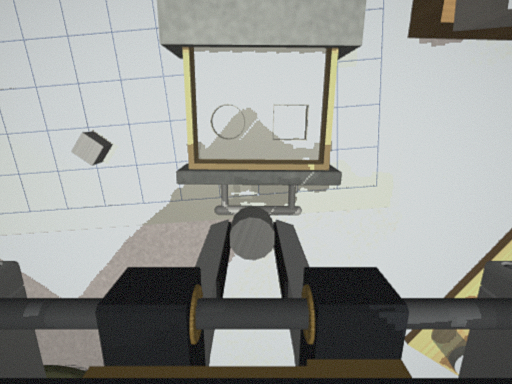

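Slots are confirmed at w10 (228,122) and (291,122), and the disc is held at (252,232). I'll check how it sits in the grip.

```bash
python3 - <<'E'
from h import *
s=manip.read_state(); c=cam('wrist'); P=cloud(c); v,u=np.mgrid[:384,:512]
k=(u>222)&(u<284)&(v>195)&(v<275)&(c['z_map']>0); p=np.array(s['eef_pos'])
q=P[k]-p; y=s['eef_rot'][2]; tx=np.cos(y)*q[:,0]+np.sin(y)*q[:,1]; ty=np.sin(y)*q[:,0]-np.cos(y)*q[:,1]; z=q[:,2]
g=(z>-40)&(z<40); print(np.histogram(z[g],bins=range(-40,41,4)))
for lo,hi in((2,7),(7,12),(12,17)):
    t=g&(z>lo)&(z<hi)
    if t.sum()>20: print(lo,t.sum(),'tx',np.percentile(tx[t],[1,99]).round(1),'ty',np.percentile(ty[t],[1,99]).round(1))
E
```

```text
(array([   0,    0,    0,    0,    0,    0,   13,   66,   77,   75,  122,
        128, 1620,   80,   55,   84,   52,   78,   74,   59]), array([-40, -36, -32, -28, -24, -20, -16, -12,  -8,  -4,   0,   4,   8,
        12,  16,  20,  24,  28,  32,  36,  40]))
2 171 tx [-7.2 15.3] ty [-17.  21.]
7 1646 tx [-13.   14.8] ty [-13.4  17.7]
12 96 tx [-7.2 10.4] ty [-16.1  20.3]
```

```bash
python3 - <<'E'
from h import *
plan((463.8,-322.9,90,-.079),(463.8,-322.9,41,-.079))
E
```

```text
[0.0667, -0.0258, 0.0911, 0.002] rows 4 j6~ 1.04
[0.0, -0.0, 0.049, -0.0] rows 2 j6~ 1.04
```

Emit:
{"op": "move_arm", "data": {"moves": [[0.035, -0.0135, 0.03, 0.002], [0.0667, -0.0258, 0.065, 0.002], [0.0667, -0.0258, 0.09, 0.002], [0.0667, -0.0258, 0.09, 0.002], [0.0667, -0.0258, 0.09, 0.002], [0.0667, -0.0258, 0.09, 0.002]]}}

```text
clock: 38.95
eef_pos: [463.8, -324.7, 93.0]
eef_rot: [3.14, -0.002, -0.081]
wrist_force: [-0.0, -0.3, -0.2]
finger_gap: 27.7
finger_force: 30.0
```

```bash
python3 - <<'E'
from h import *
s=st(); plan((463.8,-322.9,41.3,-.079))
E
```

```text
{'clock': 38.95, 'joints': [-0.675, 0.449, 1.593, -0.0, 1.097, 0.976], 'eef_pos': [463.791, -324.663, 93.04], 'eef_rot': [3.14, -0.002, -0.081], 'wrist_force': [-0.042, -0.268, -0.218], 'finger_gap': 27.658, 'finger_force': 29.999}
[-0.0001, -0.0018, 0.0517, -0.0017] rows 3 j6~ 1.04
```

Emit:
{"op": "move_arm", "data": {"moves": [[0, -0.0012, 0.012, 0], [0, -0.0012, 0.03, 0], [0, -0.0012, 0.03, 0], [0, -0.0012, 0.03, 0]]}}

```text
clock: 39.35
eef_pos: [463.5, -323.1, 61.4]
eef_rot: [3.142, -0.0, -0.081]
wrist_force: [-0.3, -0.8, -1.0]
finger_gap: 28.3
finger_force: 30.0
```

```bash
python3 - <<'E'
from h import *
s=st(); plan((463.8,-322.9,41.3,-.079))
c=cam('wrist'); P=cloud(c); p=np.array(s['eef_pos']); k=(c['z_map']>0)&(np.hypot(P[...,0]-p[0],P[...,1]-p[1])<22)&(abs(P[...,2]-p[2]-10)<3); print(k.sum(),P[k].mean(0), np.percentile(P[k],[1,99],axis=0))
E
```

```text
{'clock': 39.35, 'joints': [-0.674, 0.49, 1.616, -0.0, 1.035, 0.978], 'eef_pos': [463.479, -323.064, 61.384], 'eef_rot': [3.142, -0.0, -0.081], 'wrist_force': [-0.258, -0.802, -0.962], 'finger_gap': 28.255, 'finger_force': 29.999}
[0.0003, -0.0002, 0.0201, -0.0018] rows 2 j6~ 1.04
1675 [ 465.02504596 -324.15454086   71.66169881] [[ 450.1754553  -340.53836933   69.00851104]
 [ 478.10064755 -307.44597969   73.6664261 ]]
```

Emit:
{"op": "move_arm", "data": {"moves": [[0.0003, 0, 0.01, 0], [0.0003, 0, 0.017, 0], [0.0003, 0, 0.02, 0], [0.0003, 0, 0.02, 0], [0.0003, 0, 0.02, 0]]}}

```text
clock: 39.9
eef_pos: [463.9, -323.0, 41.1]
eef_rot: [3.142, 0.0, -0.08]
wrist_force: [-0.2, 0.1, -2.4]
finger_gap: 27.9
finger_force: 30.0
```

Emit:
{"op": "move_arm", "data": {"moves": [[0, 0, 0, 0], [0, 0, 0, 0], [0, 0, 0, 0], [0, 0, -0.02, 0], [0, 0, -0.06, 0], [0, 0, -0.1, 0], [0, 0, -0.139, 0], [0, 0, -0.139, 0], [0, 0, -0.139, 0]], "jaw": 0.042}}

```text
clock: 40.8
eef_pos: [463.9, -322.9, 180.4]
eef_rot: [3.141, -0.001, -0.08]
wrist_force: [-0.7, 0.6, -0.8]
finger_gap: 42.1
finger_force: 0.0
```

```bash
python3 - <<'E'
from h import *
st(); c=cam('wrist'); cs=cam('side')
for q in(c,cs):
    P=cloud(q); k=(q['z_map']>0)&(P[...,2]>44)&(P[...,2]<64)&(np.hypot(P[...,0]-464,P[...,1]+323)<22); t=P[k]
    if len(t): print(len(t),np.median(t[:,2]),np.percentile(t,[2,98],axis=0).round(1).tolist())
blobs(cs)
plan((446.5,-156.6,100,-.715),(446.5,-156.6,13,-.715))
E
```

```text
{'clock': 40.8, 'joints': [-0.673, 0.354, 1.509, 0.0, 1.277, 0.978], 'eef_pos': [463.933, -322.949, 180.38], 'eef_rot': [3.141, -0.001, -0.08], 'wrist_force': [-0.659, 0.623, -0.836], 'finger_gap': 42.083, 'finger_force': 0.0}
566 50.31727766636541 [[451.0, -337.2, 47.0], [478.1, -311.0, 51.6]]
61 52.70096201752801 [[450.3, -338.4, 44.3], [476.7, -308.6, 55.8]]
top 27.9 68 c [ 446.7 -157.3] size [28.7 29.2] long axis -0.717
[-0.0302, -0.1641, 0.0787, 0.6346] rows 6 j6~ 1.95
[0.0, -0.0, 0.087, -0.0] rows 3 j6~ 1.95
```

Emit:
{"op": "move_arm", "data": {"moves": [[-0.0302, -0.1641, 0, 0.635], [-0.0302, -0.1641, 0, 0.635], [-0.0302, -0.1641, 0.04, 0.635], [-0.0302, -0.1641, 0.08, 0.635], [-0.0302, -0.1641, 0.12, 0.635], [-0.0302, -0.1641, 0.15, 0.635], [-0.0302, -0.1641, 0.163, 0.635], [-0.0302, -0.1641, 0.1665, 0.635], [-0.0302, -0.1641, 0.1665, 0.635], [-0.0302, -0.1641, 0.1665, 0.635]], "jaw": 0.06}}

```text
clock: 41.9
eef_pos: [447.7, -157.4, 14.8]
eef_rot: [-3.141, -0.002, -0.716]
wrist_force: [-0.2, 0.2, 0.2]
finger_gap: 60.3
finger_force: 0.0
```

Emit:
{"op": "move_arm", "data": {"moves": [[0, 0, 0, 0], [0, 0, 0, 0], [0, 0, 0, 0], [0, 0, 0, 0], [0, 0, 0, 0], [0, 0, -0.02, 0], [0, 0, -0.06, 0], [0, 0, -0.1, 0], [0, 0, -0.14, 0], [0, 0, -0.1675, 0], [0, 0, -0.1675, 0], [0, 0, -0.1675, 0]], "jaw": 0.0}}

```text
clock: 43.1
eef_pos: [446.7, -156.8, 180.5]
eef_rot: [3.142, 0.0, -0.715]
wrist_force: [-0.3, -0.4, -2.1]
finger_gap: 27.2
finger_force: 30.0
```

```bash
python3 - <<'E'
from h import *
st(); plan((458.6,-390.2,180,-.079),(458.6,-390.2,41,-.079))
E
```

```text
{'clock': 43.1, 'joints': [-0.415, 0.153, 1.762, -0.0, 1.227, 1.871], 'eef_pos': [446.721, -156.84, 180.532], 'eef_rot': [3.142, 0.0, -0.715], 'wrist_force': [-0.319, -0.377, -2.063], 'finger_gap': 27.201, 'finger_force': 29.996}
[0.162, 0.1684, 0.0005, -0.6364] rows 6 j6~ 0.95
[0.0, -0.0, 0.139, -0.0] rows 4 j6~ 0.95
```

Emit:
{"op": "move_arm", "data": {"moves": [[0.162, 0.1684, 0, -0.636], [0.162, 0.1684, 0, -0.636], [0.162, 0.1684, 0, -0.636], [0.162, 0.1684, 0, -0.636], [0.162, 0.1684, 0, -0.636], [0.162, 0.1684, 0, -0.636], [0.162, 0.1684, 0.05, -0.636], [0.162, 0.1684, 0.09, -0.636], [0.162, 0.1684, 0.115, -0.636], [0.162, 0.1684, 0.115, -0.636], [0.162, 0.1684, 0.115, -0.636]]}}

```text
clock: 44.2
eef_pos: [458.7, -389.8, 65.9]
eef_rot: [-3.141, 0.001, -0.079]
wrist_force: [0.3, -0.0, -0.1]
finger_gap: 27.6
finger_force: 30.0
```

```bash
python3 - <<'E'
from h import *
s=st(); plan((458.6,-390.2,41.3,-.079))
c=cam('wrist'); P=cloud(c); p=np.array(s['eef_pos']); k=(c['z_map']>0)&(np.hypot(P[...,0]-p[0],P[...,1]-p[1])<25)&(abs(P[...,2]-p[2]-9)<5); t=P[k]; a=-.079
d=t[:,:2]-p[:2]; print(k.sum(),np.median(t[:,2]),'tx',np.percentile(np.cos(a)*d[:,0]+np.sin(a)*d[:,1],[1,99]))
E
```

```text
{'clock': 44.2, 'joints': [-0.765, 0.557, 1.498, 0.0, 1.087, 0.885], 'eef_pos': [458.733, -389.825, 65.867], 'eef_rot': [-3.141, 0.001, -0.079], 'wrist_force': [0.317, -0.049, -0.06], 'finger_gap': 27.621, 'finger_force': 29.996}
[-0.0001, 0.0004, 0.0246, -0.0004] rows 2 j6~ 0.95
2083 76.39363204630811 tx [-14.10699227  13.27624506]
```

Emit:
{"op": "move_arm", "data": {"moves": [[0, 0.0003, 0.012, 0], [0, 0.0003, 0.02, 0], [0, 0.0003, 0.0245, 0], [0, 0.0003, 0.0245, 0], [0, 0.0003, 0.0245, 0]]}}

```text
clock: 44.75
eef_pos: [458.8, -390.7, 41.7]
eef_rot: [3.142, -0.0, -0.079]
wrist_force: [0.6, -0.7, 0.3]
finger_gap: 27.5
finger_force: 30.0
```

Emit:
{"op": "move_arm", "data": {"moves": [[0, 0, 0, 0], [0, 0, 0, 0], [0, 0, 0, 0], [0, 0, -0.02, 0], [0, 0, -0.06, 0], [0, 0, -0.1, 0], [-0.05, -0.03, -0.14, 0], [-0.1, -0.03, -0.14, 0], [-0.125, -0.03, -0.14, 0], [-0.125, -0.03, -0.14, 0], [-0.125, -0.03, -0.14, 0]], "jaw": 0.04}}

```text
clock: 45.85
eef_pos: [336.5, -351.1, 182.3]
eef_rot: [3.141, -0.001, -0.08]
wrist_force: [-0.1, -0.3, 0.2]
finger_gap: 39.6
finger_force: 0.0
```

```bash
python3 - <<'E'
from h import *
st(); c=cam('wrist'); cs=cam('side')
for q in(c,cs):
    P=cloud(q)
    for a,b in((464,-323),(458.6,-390)):
        k=(q['z_map']>0)&(P[...,2]>44)&(P[...,2]<64)&(np.hypot(P[...,0]-a,P[...,1]-b)<22); t=P[k]
        if len(t): print(len(t),np.median(t[:,2]),np.percentile(t,[2,98],axis=0).round(1).tolist())
P=cloud(c); k=(c['z_map']>0)&(P[...,0]<400)&(P[...,0]>330)&(P[...,1]<-290)&(P[...,1]>-410)&(P[...,2]>40)&(P[...,2]<56); t=P[k]
a=-.079; tx=np.cos(a)*(t[:,0])+np.sin(a)*t[:,1]; print(np.histogram(tx,bins=range(360,430,4))); f=t[tx<tx.min()+12]; print(tx.min(),f.mean(0),f[:,1].min(),f[:,1].max())
E
```

```text
{'clock': 45.85, 'joints': [-0.882, 0.178, 1.727, 0.0, 1.234, 0.769], 'eef_pos': [336.476, -351.099, 182.292], 'eef_rot': [3.141, -0.001, -0.08], 'wrist_force': [-0.117, -0.312, 0.179], 'finger_gap': 39.625, 'finger_force': 0.0}
763 50.4811933993542 [[450.5, -337.7, 48.5], [477.0, -311.1, 52.1]]
886 50.4649984712847 [[444.0, -405.3, 47.8], [471.4, -377.8, 52.0]]
61 52.75614884057393 [[450.3, -338.3, 44.8], [476.9, -308.1, 55.0]]
68 52.54422586006905 [[444.2, -403.7, 44.2], [472.0, -375.0, 55.5]]
(array([  0,   0,   0,   0,   0,   0, 262, 311, 317,  56,  55,  44,  55,
        56,  59,  48,   0]), array([360, 364, 368, 372, 376, 380, 384, 388, 392, 396, 400, 404, 408,
       412, 416, 420, 424, 428]))
384.7424165465028 [ 363.99471224 -348.69171054   46.16625165] -398.0690924334202 -298.75496081279
```

Emit:
{"op": "move_arm", "data": {"moves": [[-0.005, -0.0046, 0.04, 0], [-0.005, -0.0046, 0.09, 0], [-0.005, -0.0046, 0.13, 0], [-0.005, -0.0046, 0.147, 0], [-0.005, -0.0046, 0.147, 0], [-0.005, -0.0046, 0.147, 0], [0.005, -0.0046, 0.147, 0], [0.015, -0.0046, 0.147, 0], [0.02, -0.0046, 0.147, 0], [0.028, -0.0046, 0.147, 0], [0.036, -0.0046, 0.147, 0], [0.036, -0.0046, 0.147, 0]], "jaw": 0.0}}

```text
clock: 47.15
eef_pos: [373.8, -349.1, 34.6]
eef_rot: [3.141, -0.001, -0.079]
wrist_force: [-0.5, 0.5, 0.4]
finger_gap: 0.4
finger_force: 0.0
```

```bash
python3 - <<'E'
from h import *
st(); c=cam('wrist'); P=cloud(c); a=-.079
t=P[(c['z_map']>0)&(P[...,2]>66)&(P[...,2]<80)&(P[...,1]<-300)&(P[...,1]>-380)]; print('cabinet front tx',np.percentile(np.cos(a)*t[:,0]+np.sin(a)*t[:,1],1))
t=P[(c['z_map']>0)&(P[...,2]>59)&(P[...,2]<65.5)&(P[...,1]<-300)&(P[...,1]>-380)&(P[...,0]<500)]; print('drawer front tx',np.percentile(np.cos(a)*t[:,0]+np.sin(a)*t[:,1],[1,50,99]))
E
```

```text
{'clock': 47.15, 'joints': [-0.823, 0.43, 1.785, 0.0, 0.926, 0.826], 'eef_pos': [373.786, -349.109, 34.634], 'eef_rot': [3.141, -0.001, -0.079], 'wrist_force': [-0.501, 0.533, 0.353], 'finger_gap': 0.416, 'finger_force': 0.0}
cabinet front tx 408.2500956229572
drawer front tx [409.66731347 460.7149588  468.16436008]
```

Emit:
{"op": "move_arm", "data": {"moves": [[0.008, 0, 0, 0], [0.016, 0, 0, 0], [0.024, 0, 0, 0], [0.032, 0, 0, 0], [0.04, 0, 0, 0], [0.048, 0, 0, 0], [0.056, 0, 0, 0], [0.064, 0, 0, 0], [0.072, 0, 0, 0], [0.08, 0, 0, 0], [0.084, 0, 0, 0], [0.084, 0, 0, 0]]}}

```text
clock: 48.4
eef_pos: [457.1, -355.7, 34.6]
eef_rot: [3.141, -0.0, -0.079]
wrist_force: [0.4, -0.4, 0.2]
finger_gap: 0.4
finger_force: 0.0
```

```bash
python3 - <<'E'
from h import *
st(); c=cam('side'); cv2.imwrite('pics/s3.png',c['frame'][60:260,230:430].repeat(3,0).repeat(3,1)); c=cam('wrist'); cv2.imwrite('pics/w11.png',c['frame'])
E
```

```text
{'clock': 48.4, 'joints': [-0.725, 0.555, 1.587, 0.0, 0.999, 0.925], 'eef_pos': [457.078, -355.704, 34.571], 'eef_rot': [3.141, -0.0, -0.079], 'wrist_force': [0.437, -0.353, 0.189], 'finger_gap': 0.404, 'finger_force': 0.0}
```

View pics/w11.png

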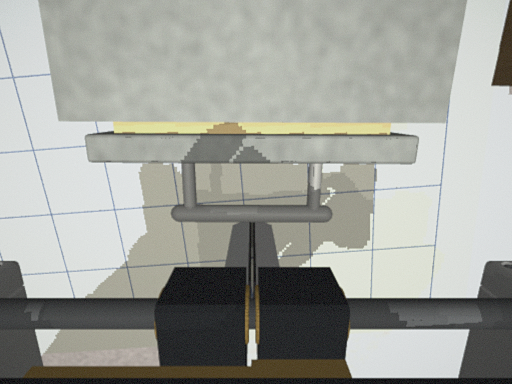

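In w11 the drawer is almost shut, with about 10 mm of yellow side showing at row 128. I'll creep it in.

Emit:
{"op": "move_arm", "data": {"moves": [[0.002, 0, 0, 0], [0.004, 0, 0, 0], [0.006, 0, 0, 0], [0.008, 0, 0, 0], [0.008, 0, 0, 0]]}}

```text
clock: 49.0
eef_pos: [464.7, -356.4, 34.6]
eef_rot: [3.141, -0.0, -0.079]
wrist_force: [-0.3, 0.3, 0.1]
finger_gap: 0.7
finger_force: 0.0
```

Emit:
{"op": "move_arm", "data": {"moves": [[0.001, 0, 0, 0], [0.002, 0, 0, 0], [0.003, 0, 0, 0], [0.003, 0, 0, 0]]}}

```text
clock: 49.4
eef_pos: [465.1, -356.4, 34.4]
eef_rot: [-3.14, 0.005, -0.079]
wrist_force: [-20.0, 2.3, 11.1]
finger_gap: 0.7
finger_force: 10.1
```

```bash
python3 - <<'E'
from h import *
st(); c=cam('wrist'); f=c['frame'].astype(int); y=(f[...,2]-f[...,0]>50)&(np.mgrid[:384,:512][0]<150); print([int(y[:,u].sum()) for u in (130,160,200,300,350)])
E
```

```text
{'clock': 49.4, 'joints': [-0.715, 0.571, 1.561, -0.003, 1.014, 0.936], 'eef_pos': [465.133, -356.391, 34.43], 'eef_rot': [-3.14, 0.005, -0.079], 'wrist_force': [-19.982, 2.294, 11.148], 'finger_gap': 0.651, 'finger_force': 10.083}
[0, 0, 0, 0, 0]
```

Emit:
{"op": "move_arm", "data": {"moves": [[-0.005, 0, 0, 0], [-0.02, 0, 0, 0], [-0.05, 0, 0, 0], [-0.06, 0, -0.04, 0], [-0.06, 0, -0.09, 0], [-0.06, 0, -0.14, 0], [-0.06, -0.04, -0.19, 0], [-0.06, -0.08, -0.24, 0], [-0.06, -0.12, -0.27, 0], [-0.06, -0.16, -0.27, 0], [-0.06, -0.2, -0.27, 0], [-0.06, -0.2, -0.27, 0]]}}

```text
clock: 50.65
eef_pos: [424.0, -148.6, 306.0]
eef_rot: [3.141, -0.003, -0.075]
wrist_force: [-0.9, -0.6, 0.4]
finger_gap: 0.6
finger_force: 0.0
```

Emit:
{"op": "move_arm", "data": {"moves": [[0.03, -0.2, 0, 0], [0.03, -0.2, 0, 0], [0.03, -0.2, 0, 0], [0.03, -0.2, 0, 0], [0.03, -0.2, 0, 0], [0.03, -0.2, 0, 0]]}}

```text
clock: 51.25
eef_pos: [469.4, 45.1, 304.2]
eef_rot: [3.142, 0.0, -0.077]
wrist_force: [-0.0, -0.2, -1.0]
finger_gap: 0.3
finger_force: 0.0
```

```bash
python3 - <<'E'
from h import *
st(); c=cam('wrist'); cv2.imwrite('pics/w12.png',c['frame']); P=cloud(c)[c['z_map']>0]; d=P[:,:2]-np.array(BOAT[:2]); a=BOAT[2]; bx=np.cos(a)*d[:,0]+np.sin(a)*d[:,1]; by=-np.sin(a)*d[:,0]+np.cos(a)*d[:,1]
for x0 in(-75,55): print(x0,[np.median(P[(abs(bx-x0)<4)&(by>=lo)&(by<lo+6)&(P[:,2]>30),2]).round(1) for lo in range(6,54,12)])
k=(abs(by)<40)&(bx>-125)&(bx<125)&(P[:,2]>43)&(P[:,2]<51); print('deck z',np.median(P[k,2]),'bx',bx[k].min(),bx[k].max())
k=(abs(by)<40)&(bx>-25)&(bx<25)&(P[:,2]>72); print('house',k.sum(),np.percentile(bx[k],[1,99]),np.percentile(by[k],[1,99]),P[k,2].max())
E
```

```text
{'clock': 51.25, 'joints': [0.018, 0.062, 1.573, -0.0, 1.506, 1.666], 'eef_pos': [469.414, 45.054, 304.238], 'eef_rot': [3.142, 0.0, -0.077], 'wrist_force': [-0.036, -0.183, -1.023], 'finger_gap': 0.281, 'finger_force': 0.0}
-75 [np.float64(58.6), np.float64(56.5), np.float64(56.4), np.float64(55.6)]
55 [np.float64(58.6), np.float64(56.7), np.float64(55.7), np.float64(55.9)]
deck z 47.76772429276923 bx -120.09791755384434 122.33160469477322
house 831 [-19.54877764  19.06646889] [-14.71383489  14.6201597 ] 84.587647805539
```

View pics/w12.png

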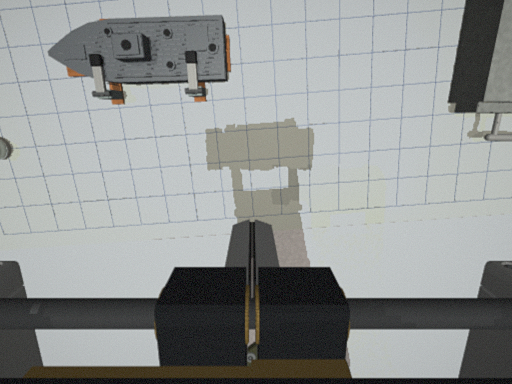

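The deck is flush with its bow at (50,52), both clamps lie down on it at (97,75) and (193,70), and the drawer is shut at (485,105). Handing in.

```bash
python3 -c "
from cell import manip; print(manip.sign_off())"
```

```text
the job is handed in; nothing more can be done
None
```

I handed the job in: three bars (all there were) in the hull, deck flush bow to bow, both clamps down, both weights in their own slots and the drawer shut; my last checks agreed, but hand-in returned no verdict.

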